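# Pin the knuckle hinge and nest the parts tubs

## Robot

A 6-joint arm with a two-finger parallel gripper is mounted at the origin on a cart in front of the work surface, level with it; the furniture and walls round the work are solid. World frame = base frame: x ahead of the robot, y to its left, z up, the work surface at z = 0. Lengths are in mm, angles in rad, forces in N, time in s.
With the tool pointing down it reaches from about 325 to 875 mm from the base axis. Payload 4.4 kg.
Tool frame: the origin (TCP) lies on the mounting face of the last link; the fingertips stand 173 mm ahead of it and the grasp point (between the pads) lies 155 mm ahead of it; z points along the fingers, y is the line along which they close (so a half turn about z gives the same grasp; the last joint's range is limited). The gripper opens to 85 mm and grips with 20 to 120 N. Pads are 22 mm wide; open, the fingers measure 114 mm over their backs; the gripper's body (76 mm by 85 mm) begins 54 mm behind the grasp point. The pads swing forward as they close: fully open they stand 13 mm farther back than shut.
Start: joints at [-1.401, 0.207, 1.542, -0, 1.393, -0.15], TCP at [181.3, -545.673, 404.682] pointing down, gripper open.
Joint ranges: [-2.73, 2.73], [-0.86, 2.22], [0.23, 2.46], [-1.11, 4.25], [0.08, 2.63], [-2.82, 2.82]. Speed limits (rad/s): [2.79, 2.79, 3.14, 3.14, 3.14, 3.14].

## Interface

Orientations are given as a unit quaternion [x, y, z, w].
In Python, from bench import env gives the robot as it stands.
- The arm moves only by the tool move_arm, never from a script. Its argument "targets" is a list that holds one entry, the list of rows, each a list of 7 numbers: the closure, from 0 (fully open) to 1 (shut), then the shift along the tool's x, y, z in m, then the turn, a rotation vector about the tool's x, y, z in degrees. In form: [[[fingers, x, y, z, ax, ay, az], ...]]. A call has 1 to 10 rows; each row shifts and turns the commanded pose from where the row before left it, along the tool's axes as they then stand; what a row does not reach is not made up. A row lasts 1/8 s, in which the tool goes at most 62.5 mm and 10.7 degrees, less where a joint would pass 70% of its speed; a pose out of reach is approached as far as the arm can. A call with a gripper value outside its range is refused whole. The fingers move at their own pace and stop on an object; the grip force is fixed at half the most. Time passes only in rows, so rows that do not move let the fingers close. It gives the time, the measured TCP pose, the force, the opening and the grip force at its end, in the units of the state.
- env.state(): the state, without advancing time (a new reading comes with each control period).
- env.snapshot(name): name is "scene" or "side" or "wrist"; returns the picture (420x560x3 uint8, red, green, blue); there is no depth.
- env.camera_info(name): a dict with "mtx" (3x3 intrinsics, pixels), "distortion" ([k1, k2, p1, p2, k3] as OpenCV has them; the pictures are not rectified), "pose" (4x4, takes a point from camera to world coordinates). Camera axes: x right, y up, looking along -z (the intrinsics and any distortion apply to the point x, -y, -z); pixel columns grow to the right and rows downward; lengths in mm; the calibration is good to about 2 mm. A picture is of the moment at which its call begins: read the wrist's pose just before it. camera_info takes no time and is no camera call; for the wrist camera it gives the pose at the moment of the call.
- env.close_job(): hands the job in; it is judged then, once.
Trained networks look in the newest picture that a camera, given by its name, has taken for a name from the list of things; names that differ only in an ending like _2 or _b are one class to them, and where a whole thing is asked for, a point or a joint stands for the part that bears it (a point fixed in the world has none). Each returns a list of dicts, best first, with "score" (0 to 1); they miss things now and then, are a little off and sometimes report something else, mostly with a low value. They report only what shows in the picture. A call takes as long as a camera call. They do not tell look-alikes from the thing itself.
- env.recognise(camera, name): "at" ([column, row] in pixels, amid what is visible of it).
The state is a dict: "time": time; "joint_pos": joint angles; "qd": joint speeds; "effort": joint torques, N m; "position": TCP position; "tcp_rot": TCP orientation; "contact_force": force on the tool from outside, world axes, zero at the start; "moment": the same for the moment, N m; "opening": opening from 0.0 (shut) to 1.0 (fully open); "grip_force": force on a finger pad.
Only numpy, scipy, OpenCV 4.12 (cv2) and the standard library are available. Lean on these libraries where they do the work, as an engineer would, in place of code of your own. Each camera call takes 0.05 s, during which the arm holds its last target. There are 200 camera calls.

## Task

Take the two or three knuckle blocks out of their grey tubs and stand them upright in the yoke's channel between the two cheeks, their holes in line; then push the red-handled hinge pin through the near cheek, all the blocks and the far cheek until its handle is home against the near cheek. Nest all three empty grey tubs, level and fully down, into the green tub where it stands on the bench, so that all the tubs make one stack, and leave the nail tin where it is.

Things in the scene. Friction and masses are not known exactly. Their poses are not given: they have to be found in the camera images.
- yoke: Assembly yoke, fixed, its place and yaw vary. Dark base board 92 x 196 x 12 mm (x, y, z), an upright brown cheek (72 mm wide, 16 mm thick, top 76 mm above the bench) across each end. Origin: centre of the underside, on the bench; z up; y is the pin line, from the near cheek (y -98 to -82 mm) to the far cheek (y 82 to 98 mm). Each cheek has an 18 mm through hole along y at x = 0, 46 mm above the bench.
- yoke_bore_near (a point): Centre of the near cheek's hole on its outer face (yoke frame 0, -98, 46 mm; axes of the yoke). The pin enters here towards +y. Between the cheeks two low pale rails along y form the channel for the blocks: 54 mm wide (x -27 to 27 mm, sloped lead-in), 164 mm long, floor 12 mm and rail tops 30 mm above the bench; room for three blocks one behind another.
- yoke_bore_far (a point): Centre of the far cheek's hole on its outer face (yoke frame 0, 98, 46 mm; axes of the yoke).
- pin: Hinge pin, 0.14 kg: red square handle 32 x 50 x 32 mm (x, y, z) and a 14 mm steel rod standing 212 mm out of its +y face, the last 9 mm tapered to 6 mm. Origin: centre of the handle's underside; rod axis along y at x = 0, z = 16 mm. It starts level, handle on the bench, rod on a small dark rest, pointing roughly towards the yoke. Any side of the handle may be up in the end.
- pin_shoulder (a point): Centre of the handle's front face, where the rod leaves it (pin frame 0, 25, 16 mm; axes of the pin).
- pin_tip (a point): Nose of the rod (pin frame 0, 237, 16 mm; axes of the pin).
- tub_green: Green parts tub, empty, 0.09 kg, loose on the bench, same shape as the grey ones: 100 x 68 mm (x, y) at the rim, 50 mm high, walls 4 mm, base 76 x 44 mm; the walls flare up to 36 mm height, then a straight rim band 14 mm high. Ledges inside carry the next tub 32 mm above this one, either way round, 2 mm play. Origin: centre of the underside, z up. Grip from above across the 68 mm.
- tub_a: Grey parts tub a, shape, mass and origin as the green one; it starts on the bench with knuckle block a standing upright in it on its 4 mm thick floor, or empty where that block is absent.
- knuckle_a: Wooden knuckle block a (may be absent), 50 x 32 x 84 mm (x, y, z), about 0.18 kg, with a 22 mm through hole along y, 34 mm above its underside. Origin: centre of the underside, z up. It starts upright in tub a, axes about as the tub's, its top 38 mm above the tub's rim; grip it from above across the 50 mm. It may stand in the yoke either way round.
- bore_a (a point): Centre of the hole of knuckle block a (block frame 0, 0, 34 mm).
- tub_b: Grey parts tub b, shape, mass and origin as the green one; it starts on the bench with knuckle block b standing upright in it on its 4 mm thick floor, or empty where that block is absent.
- knuckle_b: Wooden knuckle block b (may be absent), 50 x 32 x 84 mm (x, y, z), about 0.18 kg, with a 22 mm through hole along y, 34 mm above its underside. Origin: centre of the underside, z up. It starts upright in tub b, axes about as the tub's, its top 38 mm above the tub's rim; grip it from above across the 50 mm. It may stand in the yoke either way round.
- bore_b (a point): Centre of the hole of knuckle block b (block frame 0, 0, 34 mm).
- tub_c: Grey parts tub c, shape, mass and origin as the green one; it starts on the bench with knuckle block c standing upright in it on its 4 mm thick floor, or empty where that block is absent.
- knuckle_c: Wooden knuckle block c (may be absent), 50 x 32 x 84 mm (x, y, z), about 0.18 kg, with a 22 mm through hole along y, 34 mm above its underside. Origin: centre of the underside, z up. It starts upright in tub c, axes about as the tub's, its top 38 mm above the tub's rim; grip it from above across the 50 mm. It may stand in the yoke either way round.
- bore_c (a point): Centre of the hole of knuckle block c (block frame 0, 0, 34 mm).
- nail_tin: Galvanised round tin, 66 mm wide and 75 mm high, a bystander; origin at the centre of its underside.
Not all that is in view belongs to the job. Leave any yellow look-alike of the knuckle_a alone.

How it is judged (in metres and radians):
On the way, in this order (a step that is already met when the one before it is completed fails the run):
1. all knuckle blocks that are there stand upright in the yoke, their holes in line with the cheeks' (x of bore_a in the frame of yoke_bore_near between -0.008 and 0.008 m and y of bore_a in the frame of yoke_bore_near between 0.02 and 0.176 m and z of bore_a in the frame of yoke_bore_near between -0.006 and 0.006 m and angle between each of knuckle_a, knuckle_b, knuckle_c's own z axis and vertical below 0.1 rad and x of bore_b in the frame of yoke_bore_near between -0.008 and 0.008 m and y of bore_b in the frame of yoke_bore_near between 0.02 and 0.176 m and z of bore_b in the frame of yoke_bore_near between -0.006 and 0.006 m and x of bore_c in the frame of yoke_bore_near between -0.008 and 0.008 m and y of bore_c in the frame of yoke_bore_near between 0.02 and 0.176 m and z of bore_c in the frame of yoke_bore_near between -0.006 and 0.006 m), for 0.2 s.
2. the pin runs through both cheeks and all the blocks, its handle home against the near cheek (x of bore_a in the frame of pin_shoulder between -0.009 and 0.009 m and z of bore_a in the frame of pin_shoulder between -0.009 and 0.009 m and y of bore_a in the frame of pin_shoulder between 0.02 and 0.195 m and x of bore_b in the frame of pin_shoulder between -0.009 and 0.009 m and z of bore_b in the frame of pin_shoulder between -0.009 and 0.009 m and y of bore_b in the frame of pin_shoulder between 0.02 and 0.195 m and x of bore_c in the frame of pin_shoulder between -0.009 and 0.009 m and z of bore_c in the frame of pin_shoulder between -0.009 and 0.009 m and y of bore_c in the frame of pin_shoulder between 0.02 and 0.195 m and y of pin_shoulder in the frame of yoke_bore_near between -0.008 and 0.004 m and x of pin_shoulder in the frame of yoke_bore_near between -0.007 and 0.007 m and z of pin_shoulder in the frame of yoke_bore_near between -0.007 and 0.007 m and x of pin_tip in the frame of yoke_bore_far between -0.007 and 0.007 m and z of pin_tip in the frame of yoke_bore_far between -0.007 and 0.007 m), for 0.2 s.
At the end, for the whole second after the job is handed in: All blocks upright in the yoke, pin through them and both cheeks, handle within 8 mm of the near cheek; green tub on the bench, all grey tubs nested in it, level (0.1 rad), centred within 10 mm, within 6 mm of nesting height (32, 64, 96 mm); all at rest (all of step 1 and all of step 2 and height (world z) of tub_green below 0.006 m and angle between tub_green's own z axis and vertical below 0.08 rad and horizontal distance between each of tub_a, tub_b, tub_c and tub_green below 0.01 m and angle between each of tub_a, tub_b, tub_c's own z axis and vertical below 0.1 rad and (z of tub_a in the frame of tub_green between 0.026 and 0.038 m or z of tub_a in the frame of tub_green between 0.058 and 0.07 m or z of tub_a in the frame of tub_green between 0.09 and 0.102 m) and (z of tub_b in the frame of tub_green between 0.026 and 0.038 m or z of tub_b in the frame of tub_green between 0.058 and 0.07 m or z of tub_b in the frame of tub_green between 0.09 and 0.102 m) and (z of tub_c in the frame of tub_green between 0.026 and 0.038 m or z of tub_c in the frame of tub_green between 0.058 and 0.07 m or z of tub_c in the frame of tub_green between 0.09 and 0.102 m) and linear speed of each of pin, tub_green, tub_a, tub_b, tub_c, knuckle_a, knuckle_b, knuckle_c below 0.02 m/s); the robot touches nothing.
It fails at once if the nail tin is pushed away or knocked over (distance of nail_tin from where it was at the start of the episode above 0.03 m).
Of knuckle_a, knuckle_b, knuckle_c only 2 to 3 are there at a start; the rules pass over those that are not, and their reading is None.
At some moment in a run one of tub_green may be knocked a few centimetres aside while the robot is not near it.
Once in a run the grip may slacken for a moment while it holds something.
It also fails if it takes over 210 s, if anything falls off the work surface, if the arm or the gripper's body presses on something with over 40 N, if the wrist force passes 120 N, or if a joint passes its speed limit or range.

## Working session

There is one attempt and no reset: what is moved stays moved. The work goes in short steps, Python scripts to look and compute and a tool call to move; the robot and the scene stay as the last step left them, time stands still between calls to the robot, and variables do not carry over. Pictures are saved under pics/ and viewed, at most 14 in all, crops included, and the job is handed in when it is done.

Besides the shell and the picture viewer there is one more tool, called after "Emit:" by a JSON object that holds its "api" and its "payload", one argument or row to a line. move_arm: Moves the arm, as the interface text tells. Its arguments: {"type":"object","properties":{"targets":{"type":"array","items":{"type":"array","items":{"type":"array","items":{"type":"number"}}}}},"required":["targets"]}

```bash
mkdir -p pics; ls; python3 - <<'E'
from bench import env
import cv2,numpy as np
s=env.state();print(s)
a=env.snapshot("scene");b=env.snapshot("side")
cv2.imwrite("pics/s1.png",a[...,::-1]);cv2.imwrite("pics/d1.png",b[...,::-1])
for c in("scene","side"):
    i=env.camera_info(c);print(c,i)
    for n in("tub_a","tub_green","knuckle_a","pin","nail_tin","yoke"):
        print(n,[(np.round(r["at"]),round(r["score"],2)) for r in env.recognise(c,n)])
print(env.camera_info("wrist"))
E
```

```text
pics
{'time': 0.0, 'joint_pos': array([-1.40052146e+00,  2.07451792e-01,  1.54297239e+00,  5.70275290e-06,
        1.39349522e+00, -1.50501325e-01]), 'qd': array([ 1.70384757e-03,  1.93403907e-03, -5.49297766e-04,  1.40092663e-03,
       -1.35880096e-04,  1.58593549e-05]), 'effort': array([ 1.91091758e-04, -3.83036041e+01, -2.91592473e+01, -2.05051979e-04,
        1.06414984e-02, -1.00676672e-05]), 'position': array([ 181.22608363, -545.30931519,  403.49849999]), 'tcp_rot': array([ 9.87164791e-01,  1.59700725e-01, -8.69584387e-06, -1.16334214e-03]), 'contact_force': array([-0.16211606, -0.26293637, -0.39189048]), 'moment': array([-0.02240584, -0.04419383,  0.04013299]), 'grip_force': 0.0, 'opening': 1.0002008659806563}
scene {'mtx': array([[467.76495417,   0.        , 283.43849919],
       [  0.        , 467.76495417, 200.68524285],
       [  0.        ,   0.        ,   1.        ]]), 'distortion': array([-0.15303424,  0.        ,  0.        ,  0.        ,  0.        ]), 'pose': array([[-6.07530010e-01,  5.08395029e-01, -6.10280085e-01,
        -3.44796449e+02],
       [-7.94103593e-
[... 1591 characters left out ...]
l_tin [(array([270., 134.]), 0.79)]
yoke [(array([270., 169.]), 0.93), (array([254., 247.]), 0.62)]
{'mtx': array([[292.77854773,   0.        , 277.3827403 ],
       [  0.        , 292.77854773, 213.1709489 ],
       [  0.        ,   0.        ,   1.        ]]), 'distortion': array([-0.01749405,  0.        ,  0.        ,  0.        ,  0.        ]), 'pose': array([[ 3.14827819e-01,  9.04049164e-01,  2.89099556e-01,
         2.55713376e+02],
       [-9.49148626e-01,  2.99684387e-01,  9.64684042e-02,
        -5.21802241e+02],
       [ 5.73556825e-04, -3.04769384e-01,  9.52426004e-01,
         3.74573898e+02],
       [ 0.00000000e+00,  0.00000000e+00,  0.00000000e+00,
         1.00000000e+00]])}
```

View pics/s1.png

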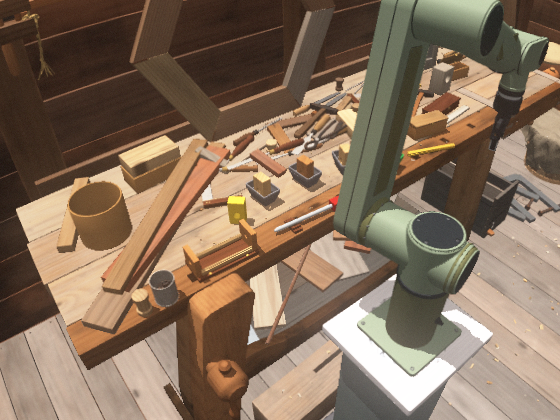

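View pics/d1.png

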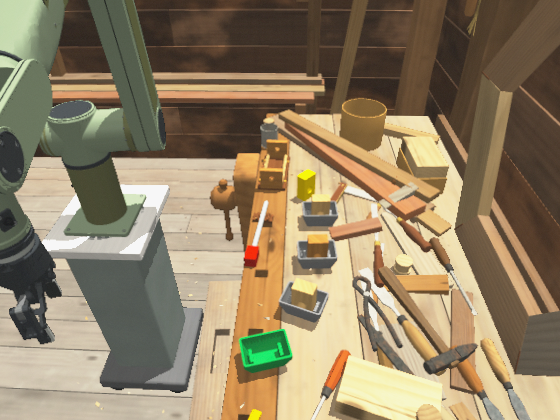

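The scene has three grey tubs, each holding a natural-wood block: side (319,205), (318,245) and (304,292). The yellow look-alike stands alone at side (306,185) / scene (237,210). The green tub is at side (265,350), the pin handle at (252,254), the yoke at (272,165) and the tin at (269,130).

```bash
cat > h.py <<'E'
from bench import env
import cv2,numpy as np
from scipy.spatial.transform import Rotation as R
F=np.diag([1.,-1,-1])
def cam(n): 
    i=env.camera_info(n); return i["mtx"],i["distortion"],i["pose"]
def ray(c,p):
    K,d,P=c; q=cv2.undistortPoints(np.array(p,float).reshape(-1,1,2),K,d).reshape(-1,2)
    v=np.c_[q[:,0],-q[:,1],-np.ones(len(q))]@P[:3,:3].T
    return P[:3,3],v
def onz(c,p,z):
    o,v=ray(c,p); return o+v*((z-o[2])/v[:,2])[:,None]
def tri(obs):
    A=np.zeros((3,3));b=np.zeros(3)
    for c,p in obs:
        o,v=ray(c,p);v=v[0]/np.linalg.norm(v[0]);M=np.eye(3)-np.outer(v,v);A+=M;b+=M@o
    x=np.linalg.solve(A,b)
    res=[np.linalg.norm(np.cross(x-o,v[0]/np.linalg.norm(v[0]))) for o,v in (ray(c,p) for c,p in obs)]
    return x,max(res)
def proj(c,X):
    K,d,P=c; Rw=F@P[:3,:3].T
    return cv2.projectPoints(np.array(X,float).reshape(-1,1,3),cv2.Rodrigues(Rw)[0],-Rw@P[:3,3],K,d)[0].reshape(-1,2)
def go(p=None,yaw=None):
    """delta, tool axes, to grasp-free TCP target p (mm) with tool down and tool y at world angle yaw (deg)"""
    s=env.state();Rc=R.from_quat(s["tcp_rot"]);x=s["position"]
    y=Rc.as_matrix()[:,1];cy=np.degrees(np.arctan2(y[1],y[0]))
    Rt=Rc
    if yaw is not None:
        yw=cy+((yaw-cy+90)%180-90)
        a=np.radians(yw);yy=np.array([np.cos(a),np.sin(a),0]);zz=np.array([0,0,-1.])
        Rt=R.from_matrix(np.c_[np.cross(yy,zz),yy,zz])
    print("t %.1f"%s["time"],"tcp",np.round(x,1),"yaw %.1f"%cy,"j6 %.2f"%s["joint_pos"][5],"open %.2f"%s["opening"],"grip %.0f"%s["grip_force"],"F",np.round(s["contact_force"],1))
    if p is not None: print(" shift now-axes mm",np.round(Rc.inv().apply(np.array(p)-x),1)," after-turn axes",np.round(Rt.inv().apply(np.array(p)-x),1)," turn",np.round(np.degrees((Rc.inv()*Rt).as_rotvec()),1))
def save(n,img): cv2.imwrite("pics/"+n,img[...,::-1])
E
python3 - <<'E'
from h import *
S,D=cam("scene"),cam("side")
for n,a,b in [("k1",(265,181),(319,203)),("k2",(307,168),(318,240)),("k3",(343,152),(305,294)),("yellow",(237,210),(306,185)),("tin",(161,288),(270,134)),("yoke",(226,255),(271,168)),("handle",(335,204),(252,254)),("tip",(277,231),(264,206))]:
    x,r=tri([(S,a),(D,b)]);print(n,np.round(x),round(r,1), np.round(onz(D,[b],40)))
print("green",onz(D,[(265,350)],40))
E
```

```text
k1 [642. -18.  70.] 1.7 [[646.  21.  40.]]
k2 [ 628. -172.   65.] 10.4 [[ 638. -137.   40.]]
k3 [ 606. -334.   62.] 4.6 [[ 603. -319.   40.]]
yellow [609. 112.  39.] 0.2 [[609. 111.  40.]]
tin [476. 440.  38.] 0.5 [[476. 435.  40.]]
yoke [489. 233.  19.] 2.3 [[493. 204.  40.]]
handle [ 464. -166.   11.] 0.7 [[ 467. -194.   40.]]
tip [482.  50.   5.] 3.7 [[484.   3.  40.]]
green [[ 519.72206091 -466.9990744    40.        ]]
```

```bash
python3 -c "
from h import *
go([480,-300,420],-90)"
```

```text
t 0.7 tcp [ 181.3 -545.7  404.7] yaw -71.6 j6 -0.15 open 1.00 grip 0 F [-0.1 -0.2  0.5]
 shift now-axes mm [ 360.9 -138.9  -15.3]  after-turn axes [ 298.7 -245.7  -15.3]  turn [ 0.   0.  18.4]
```

Emit:
{"api": "move_arm", "payload": {
  "targets": [
    [[0,0,0,0,0,0,9.2],[0,0,0,0,0,0,9.2],[0,0.05,-0.036,-0.003,0,0,0],[0,0.05,-0.036,-0.003,0,0,0],[0,0.05,-0.036,-0.003,0,0,0],[0,0.05,-0.036,-0.003,0,0,0],[0,0.05,-0.036,-0.003,0,0,0],[0,0.05,-0.036,0,0,0,0],[0,0,-0.03,0,0,0,0],[0,0,0,0,0,0,0]]
  ]
}}

```text
time: 1.95
position: [482.1, -297.8, 419.5]
tcp_rot: [1.0, 0.002, -0.0, -0.0]
contact_force: [-0.8, -0.4, 1.0]
opening: 1.0
grip_force: 0.0
```

```bash
python3 - <<'E'
from h import *
go([480,20,420],-90)
c=cam("wrist");a=env.snapshot("wrist");save("w1.png",a);np.savez("w1.npz",K=c[0],d=c[1],P=c[2])
for n in("tub_a","tub_green","knuckle_a","pin","yoke"):
    print(n,[(np.round(r["at"]),round(r["score"],2)) for r in env.recognise("wrist",n)])
E
```

```text
t 1.9 tcp [ 482.1 -297.8  419.5] yaw -89.8 j6 0.86 open 1.00 grip 0 F [-0.8 -0.4  1. ]
 shift now-axes mm [-1.000e+00 -3.178e+02 -3.000e-01]  after-turn axes [  -2.1 -317.8   -0.5]  turn [-0.   0.   0.2]
tub_a [(array([299.,  76.]), 0.98), (array([176.,  79.]), 0.94), (array([37., 59.]), 0.91)]
tub_green [(array([420., 154.]), 0.61)]
knuckle_a [(array([16., 40.]), 0.86), (array([159.,  43.]), 0.61), (array([314.,  80.]), 0.58), (array([38., 58.]), 0.54)]
pin [(array([141., 192.]), 0.97)]
yoke []
```

View pics/w1.png

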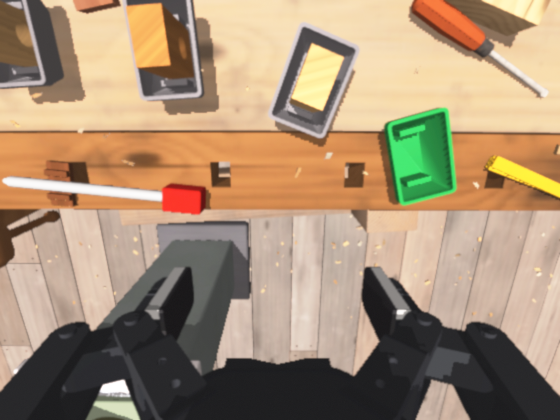

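The wrist view shows three wood blocks in grey tubs, at about (15,40), (165,45) and (315,80). The green tub is at (420,155). The pin lies from handle (185,199) to tip (8,182). There's a yellow thing on the right, which I leave alone. I'll take more views along the bench.

Emit:
{"api": "move_arm", "payload": {
  "targets": [
    [[0,0.04,-0.04,0,0,0,0],[0,0.038,-0.04,0,0,0,0],[0,0,-0.038,0,0,0,0],[0,0,0,0,0,0,0],[0,0,0,0,0,0,0]]
  ]
}}

```text
time: 2.88
position: [559.3, -182.8, 419.8]
tcp_rot: [1.0, -0.001, 0.0, 0.0]
contact_force: [-1.1, -0.3, 0.6]
opening: 0.998
grip_force: 0.0
```

```bash
cat >> h.py <<'E'
def view(n):
    c=cam("wrist");a=env.snapshot("wrist");save(n+".png",a);np.savez(n+".npz",K=c[0],d=c[1],P=c[2])
def load(n):
    z=np.load(n+".npz");return (z["K"],z["d"],z["P"]),cv2.imread("pics/"+n+".png")
E
python3 -c "
from h import *
go();view('w2')"
```

```text
t 2.9 tcp [ 559.3 -182.8  419.8] yaw -90.1 j6 1.11 open 1.00 grip 0 F [-1.1 -0.3  0.6]
```

Emit:
{"api": "move_arm", "payload": {
  "targets": [
    [[0,0,-0.05,0,0,0,0],[0,0,-0.05,0,0,0,0],[0,0,-0.05,0,0,0,0],[0,0,-0.05,0,0,0,0],[0,0,0,0,0,0,0],[0,0,0,0,0,0,0]]
  ]
}}

```text
time: 3.68
position: [559.7, 17.0, 419.8]
tcp_rot: [1.0, -0.001, 0.0, 0.0]
contact_force: [-0.5, 0.2, 0.2]
opening: 1.001
grip_force: 0.0
```

```bash
python3 -c "
from h import *
go();view('w3')"
```

```text
t 3.7 tcp [559.7  17.  419.8] yaw -90.1 j6 1.45 open 1.00 grip 0 F [-0.5  0.2  0.2]
```

Emit:
{"api": "move_arm", "payload": {
  "targets": [
    [[0,-0.03,-0.05,0,0,0,0],[0,-0.03,-0.05,0,0,0,0],[0,-0.02,-0.05,0,0,0,0],[0,0,0,0,0,0,0],[0,0,0,0,0,0,0]]
  ]
}}

```text
time: 4.35
position: [480.1, 167.0, 419.8]
tcp_rot: [1.0, -0.001, 0.0, 0.0]
contact_force: [0.1, -0.3, -0.6]
opening: 0.996
grip_force: 0.0
```

```bash
python3 -c "
from h import *
go();view('w4')
a=[load('w%d'%i)[1] for i in (2,3,4)]
cv2.imwrite('pics/m1.png',cv2.resize(np.vstack([np.hstack(a[:2]),np.hstack([a[2],a[2]*0])]),(800,600)))"
```

```text
t 4.3 tcp [480.1 167.  419.8] yaw -90.1 j6 1.74 open 1.00 grip 0 F [ 0.1 -0.3 -0.6]
```

View pics/m1.png

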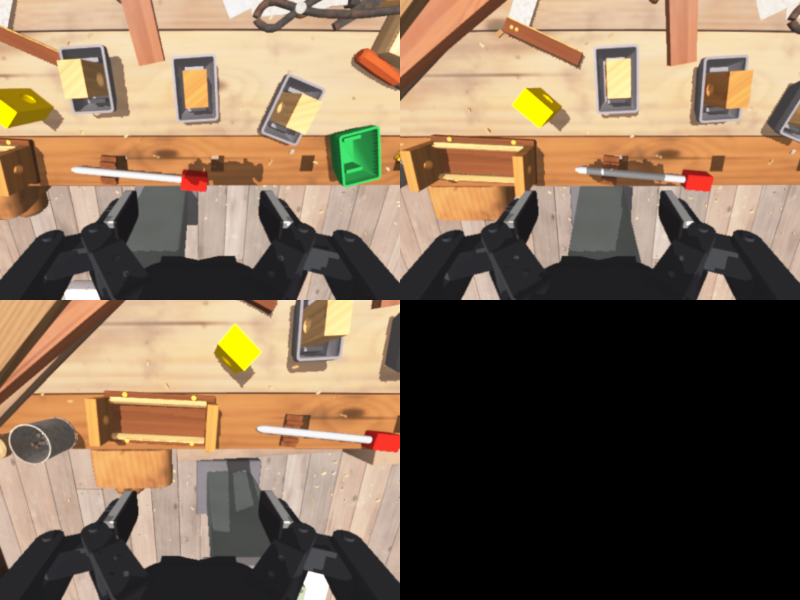

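The montage shows all three blocks, the pin, the yoke (near cheek at right in w4, about (212,425)), the tin at left (42,440) and the yellow block alone. I'll fit models to the edges across several views.

```bash
cat >> h.py <<'E'
from scipy.optimize import differential_evolution
def rect(x0,x1,y0,y1,z): return [[(x0,y0,z),(x1,y0,z)],[(x1,y0,z),(x1,y1,z)],[(x1,y1,z),(x0,y1,z)],[(x0,y1,z),(x0,y0,z)]]
M={"tub":rect(-50,50,-34,34,50)+rect(-46,46,-30,30,50),
 "block":rect(-25,25,-16,16,84),
 "yoke":rect(-36,36,-98,-82,76)+rect(-36,36,82,98,76)+[[(-27,-82,30),(-27,82,30)],[(27,-82,30),(27,82,30)]]+rect(-46,46,-98,98,12),
 "pin":rect(-16,16,-25,25,32)+[[(-7,25,16),(-7,228,16)],[(7,25,16),(7,228,16)]]}
def pts(m): return np.array([np.array(a)+(np.array(b)-np.array(a))*t for a,b in map(lambda e:map(np.array,e),M[m]) for t in np.linspace(0,1,25)])
def fit(m,views,x0,dz=0,z0=0,rng=15,yaw=(-40,40),rngz=8):
    P=pts(m);V=[]
    for n in views:
        c,im=load(n);e=np.zeros(im.shape[:2],np.uint8)
        for k in range(3): e|=cv2.Canny(cv2.GaussianBlur(im[...,k],(3,3),0),30,80)
        V.append((c,cv2.distanceTransform(255-e,cv2.DIST_L2,5)))
    def W(q): return P@R.from_euler("z",q[3],degrees=True).as_matrix().T+q[:3]
    def per(q):
        o=[]
        for c,D in V:
            u=proj(c,W(q));o.append(np.minimum(cv2.remap(D,u[:,:1].astype(np.float32),u[:,1:].astype(np.float32),cv2.INTER_LINEAR,borderValue=6),5).mean())
        return o
    r=differential_evolution(lambda q:sum(per(q)),[(x0[0]-rng,x0[0]+rng),(x0[1]-rng,x0[1]+rng),(z0-rngz,z0+rngz),yaw],seed=1,popsize=20,maxiter=80,tol=1e-6)
    print(m,np.round(r.x,1),"px err",np.round(per(r.x),2));return r.x,W(r.x)
def draw(im,c,Wp,col):
    for p in proj(c,Wp): cv2.circle(im,tuple(int(round(v)) for v in p),0,col,-1)
E
cat > f.py <<'E'
from h import *
A={n:load(n) for n in("w1","w2","w3","w4")}
jobs=[("k1","block",["w2","w3"],"w3",(307,109),84,4),("k2","block",["w1","w2","w3"],"w2",(274,123),84,4),("k3","block",["w1","w2"],"w2",(424,154),84,4),
("t1","tub",["w2","w3"],"w3",(304,112),50,0),("t2","tub",["w1","w2","w3"],"w2",(273,122),50,0),("t3","tub",["w1","w2"],"w2",(409,151),50,0),("tg","tub",["w1","w2"],"w2",(500,218),50,0),
("yoke","yoke",["w3","w4"],"w4",(214,168),40,0),("pin","pin",["w1","w2","w3","w4"],"w2",(272,253),30,0)]
out={}
for n,m,vs,v,p,h,z0 in jobs:
    x=onz(A[v][0],[p],h+z0)[0];print(n,np.round(x),end=" ")
    q,W=fit(m,vs,x,z0=z0,yaw=(-100,-80) if m=="xx" else (-35,35));out[n]=q
    for u in vs: draw(A[u][1],A[u][0],W,(255,0,255))
np.savez("q.npz",**out)
cv2.imwrite("pics/f1.png",np.hstack([cv2.resize(A["w2"][1][:290],None,fx=1.4,fy=1.4)]))
cv2.imwrite("pics/f2.png",cv2.resize(A["w4"][1][:260],None,fx=1.4,fy=1.4))
E
python3 f.py
```

```text
k1 [648. -13.  88.] block [646.9 -12.2   5.4   3.4] px err [0.27 0.2 ]
k2 [ 635. -181.   88.] block [ 633.2 -180.3    4.9    3.7] px err [0.25 0.25 0.21]
k3 [ 604. -334.   88.] block [ 598.3 -335.1    5.8  -20.1] px err [0.18 0.25]
t1 [646. -14.  50.] tub [645.7 -13.    1.7   2.9] px err [1.01 0.38]
t2 [ 635. -179.   50.] tub [ 632.  -179.4    1.5    3.7] px err [1.77 0.39 0.95]
t3 [ 604. -335.   50.] tub [ 598.3 -335.1    1.4  -20.8] px err [0.37 0.99]
tg [ 522. -460.   50.] tub [ 5.187e+02 -4.659e+02  5.000e-01  1.590e+01] px err [0.44 0.43]
yoke [504. 242.  40.] yoke [ 5.009e+02  2.358e+02  3.000e-01 -2.900e+00] px err [0.98 0.86]
pin [ 466. -177.   30.] pin [ 461.4 -175.4   -1.    -5.4] px err [0.41 0.37 0.33 0.94]
```

View pics/f1.png

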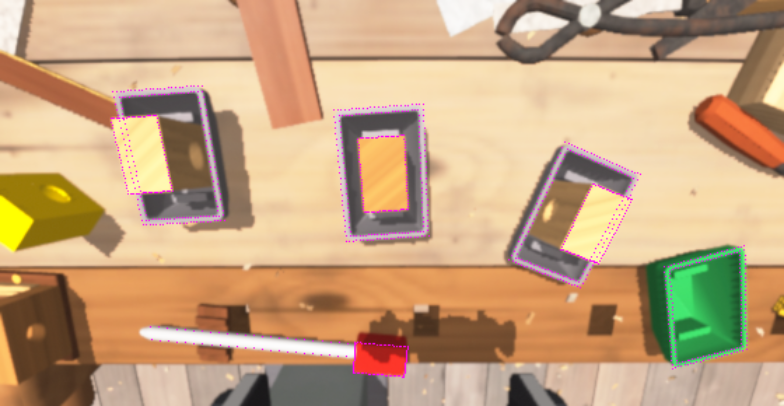

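View pics/f2.png

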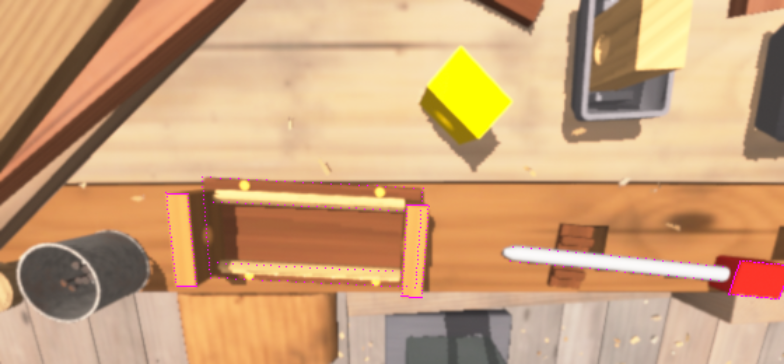

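Fits sit within 0.4 px on the blocks and pin, and within 1.5 mm of the expected heights (blocks about 5 vs 4 mm, tubs about 1 vs 0 mm). The yoke is at (501, 236), yaw -2.9°. The yellow block stands outside any tub at w4 (235,65), so it's excluded. Turning the tool for block a.

Emit:
{"api": "move_arm", "payload": {
  "targets": [
    [[0,0,0,0,0,0,-10.4],[0,0,0,0,0,0,-10.4],[0,0,0,0,0,0,-10.4],[0,0,0,0,0,0,-10.4],[0,0,0,0,0,0,-10.4],[0,0,0,0,0,0,-10.4],[0,0,0,0,0,0,-10.4],[0,0,0,0,0,0,-10.4],[0,0,0,0,0,0,-10.4],[0,0,0,0,0,0,0]]
  ]
}}

```text
time: 5.65
position: [480.4, 166.6, 419.6]
tcp_rot: [0.687, 0.727, -0.0, 0.0]
contact_force: [-0.6, -0.9, 0.1]
opening: 1.0
grip_force: 0.0
```

```bash
python3 -c "
from h import *
go([646.9,-12.2,300],3.4)"
```

```text
t 5.7 tcp [480.4 166.6 419.6] yaw 3.3 j6 0.11 open 1.00 grip 0 F [-0.6 -0.9  0.1]
 shift now-axes mm [-188.   156.   119.7]  after-turn axes [-188.4  155.6  119.6]  turn [-0.   0.  -0.1]
```

Emit:
{"api": "move_arm", "payload": {
  "targets": [
    [[0,-0.047,0.039,0,0,0,0],[0,-0.047,0.039,0.03,0,0,0],[0,-0.047,0.039,0.045,0,0,0],[0,-0.047,0.039,0.045,0,0,0],[0,0,0,0,0,0,0],[0,0,0,0,0,0,0]]
  ]
}}

```text
time: 6.4
position: [628.9, 8.9, 317.9]
tcp_rot: [0.686, 0.728, -0.0, -0.0]
contact_force: [0.4, 0.6, 0.4]
opening: 1.002
grip_force: 0.0
```

```bash
python3 - <<'E'
from h import *
go([646.9,-12.2,225],3.4)
view("c1")
fit("block",["c1"],(646.9,-12.2),z0=4,rng=10,yaw=(-5,12),rngz=3)
E
```

```text
t 6.4 tcp [628.9   8.9 317.9] yaw 3.4 j6 -0.18 open 1.00 grip 0 F [0.4 0.6 0.4]
 shift now-axes mm [-22.2  16.8  92.8]  after-turn axes [-22.1  16.7  92.9]  turn [-0. -0. -0.]
block [646.6 -14.    1.    3.4] px err [0.55]
```

Emit:
{"api": "move_arm", "payload": {
  "targets": [
    [[0,-0.022,0.017,0,0,0,0],[0,0,0,0.03,0,0,0],[0,0,0,0.03,0,0,0],[0,0,0,0.02,0,0,0],[0,0,0,0.012,0,0,0],[0,0,0,0,0,0,0]]
  ]
}}

```text
time: 7.2
position: [647.0, -10.8, 225.9]
tcp_rot: [0.685, 0.729, -0.0, -0.0]
contact_force: [0.3, -0.3, -0.3]
opening: 0.998
grip_force: 0.0
```

Emit:
{"api": "move_arm", "payload": {
  "targets": [
    [[1,0,0,0,0,0,0],[1,0,0,0,0,0,0],[1,0,0,0,0,0,0],[1,0,0,0,0,0,0],[1,0,0,0,0,0,0],[1,0,0,0,0,0,0],[1,0,0,-0.04,0,0,0],[1,0,0,-0.04,0,0,0],[1,0,0,-0.04,0,0,0],[1,0,0,0,0,0,0]]
  ]
}}

```text
time: 8.45
position: [648.5, -11.5, 350.2]
tcp_rot: [0.685, 0.729, 0.002, 0.003]
contact_force: [0.1, 0.3, -1.8]
opening: 0.578
grip_force: 62.7
```

```bash
python3 -c "
from h import *
q=R.from_euler('z',-2.9,degrees=True).apply([0,45,0])
print(q)
go([500.9+q[0],235.8+q[1],345],-2.9)"
```

```text
[ 2.2766823  44.94237107  0.        ]
t 8.4 tcp [648.5 -11.5 350.2] yaw 3.6 j6 -0.21 open 0.58 grip 63 F [ 0.1  0.3 -1.8]
 shift now-axes mm [ 300.7 -126.8    3.6]  after-turn axes [ 284.5 -159.9    5.2]  turn [0.5 0.1 6.5]
```

Emit:
{"api": "move_arm", "payload": {
  "targets": [
    [[1,0,0,0,0,0,6.5],[1,0.0355,-0.02,0,0,0,0],[1,0.0355,-0.02,0,0,0,0],[1,0.0355,-0.02,0,0,0,0],[1,0.0355,-0.02,0,0,0,0],[1,0.0355,-0.02,0,0,0,0],[1,0.0355,-0.02,0,0,0,0],[1,0.0355,-0.02,0,0,0,0],[1,0.0355,-0.02,0,0,0,0],[1,0,0,0,0,0,0]]
  ]
}}

```text
time: 9.7
position: [499.6, 282.4, 343.4]
tcp_rot: [0.723, 0.69, -0.002, -0.001]
contact_force: [-0.4, -0.7, -1.0]
opening: 0.577
grip_force: 62.8
```

```bash
python3 - <<'E'
from h import *
go([503.2,280.8,262],-2.9)
view("c2")
a=load("c2")[1]
c,_=load("c2")
q=np.load("q.npz")["yoke"]
W=pts("yoke")@R.from_euler("z",q[3],degrees=True).as_matrix().T+q[:3]
draw(a,c,W,(255,0,255));cv2.imwrite("pics/c2d.png",a)
fit("yoke",["c2","w3","w4"],q[:2],rng=8,yaw=(-7,3),rngz=3)
fit("yoke",["c2"],q[:2],rng=8,yaw=(-7,3),rngz=3)
E
```

```text
t 9.7 tcp [499.6 282.4 343.4] yaw -2.7 j6 0.41 open 0.58 grip 63 F [-0.4 -0.7 -1. ]
 shift now-axes mm [-1.3  4.  81.4]  after-turn axes [-1.4  3.7 81.4]  turn [-0.3  0.1  0.2]
yoke [ 5.008e+02  2.359e+02  4.000e-01 -2.900e+00] px err [1.47 0.99 0.86]
yoke [500.7 236.6   1.2  -2.9] px err [1.45]
```

View pics/c2d.png

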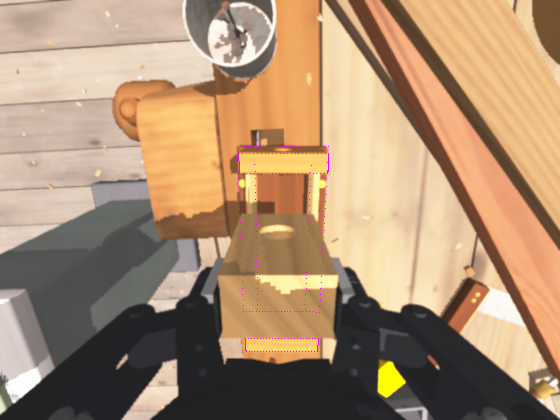

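Emit:
{"api": "move_arm", "payload": {
  "targets": [
    [[1,-0.0015,0.0035,0,0,0,0],[1,0,0,0,0,0,0],[1,0,0,0.03,0,0,0],[1,0,0,0.03,0,0,0],[1,0,0,0.02,0,0,0],[1,0,0,0,0,0,0],[1,0,0,0,0,0,0]]
  ]
}}

```text
time: 10.62
position: [506.1, 278.5, 266.9]
tcp_rot: [0.725, 0.689, 0.001, 0.0]
contact_force: [-0.4, -0.6, -1.9]
opening: 0.577
grip_force: 62.7
```

```bash
python3 -c "
from h import *
go([503.2,280.8,236],-2.9)"
```

```text
t 10.6 tcp [506.1 278.5 266.9] yaw -3.0 j6 0.41 open 0.58 grip 63 F [-0.4 -0.6 -1.9]
 shift now-axes mm [ 2.1 -3.  30.9]  after-turn axes [ 2.1 -3.  30.9]  turn [ 0.1 -0.  -0.1]
```

Emit:
{"api": "move_arm", "payload": {
  "targets": [
    [[1,0.002,-0.003,0,0,0,0],[1,0,0,0.01,0,0,0],[1,0,0,0.01,0,0,0],[1,0,0,0,0,0,0],[1,0,0,0,0,0,0],[1,0,0,0,0,0,0]]
  ]
}}

```text
time: 11.38
position: [502.4, 281.0, 246.1]
tcp_rot: [0.725, 0.689, -0.0, -0.0]
contact_force: [-0.3, 0.5, -1.2]
opening: 0.575
grip_force: 62.7
```

```bash
python3 -c "
from h import *
go([503.2,280.8,236],-2.9)"
```

```text
t 11.4 tcp [502.4 281.  246.1] yaw -2.9 j6 0.41 open 0.57 grip 63 F [-0.3  0.5 -1.2]
 shift now-axes mm [-0.2  0.8 10.1]  after-turn axes [-0.2  0.8 10.1]  turn [-0. -0. -0.]
```

Emit:
{"api": "move_arm", "payload": {
  "targets": [
    [[1,0,0.0005,0.006,0,0,0],[1,0,0,0.004,0,0,0],[1,0,0,0,0,0,0],[1,0,0,0,0,0,0]]
  ]
}}

```text
time: 11.88
position: [502.8, 280.9, 235.9]
tcp_rot: [0.725, 0.689, -0.0, -0.0]
contact_force: [0.1, 0.4, -2.0]
opening: 0.573
grip_force: 62.7
```

Emit:
{"api": "move_arm", "payload": {
  "targets": [
    [[0.2,0,0,0,0,0,0],[0,0,0,0,0,0,0],[0,0,0,0,0,0,0],[0,0,0,0,0,0,0],[0,0,0,-0.03,0,0,0],[0,0,0,-0.04,0,0,0],[0,0,0,-0.04,0,0,0],[0,0,0,0,0,0,0],[0,0,0,0,0,0,0]]
  ]
}}

```text
time: 13.0
position: [502.5, 280.8, 345.4]
tcp_rot: [0.725, 0.689, -0.0, -0.0]
contact_force: [0.0, 0.5, -0.2]
opening: 0.999
grip_force: 0.0
```

```bash
python3 - <<'E'
from h import *
view("c3")
fit("block",["c3"],(503,281),z0=12,rng=12,yaw=(-12,8),rngz=4)
go([633.2,-180.0,330],3.7)
E
```

```text
block [503.3 281.8  16.   -4.6] px err [0.75]
t 13.1 tcp [502.2 280.7 344.5] yaw -2.9 j6 0.41 open 1.00 grip 0 F [-0.1 -0.7  0.3]
 shift now-axes mm [-453.4  154.3   14.6]  after-turn axes [-468.2  101.    14.5]  turn [-0.2  0.1 -6.6]
```

Emit:
{"api": "move_arm", "payload": {
  "targets": [
    [[0,0,0,0,0,0,-6.6],[0,-0.04,0.01,0,0,0,0],[0,-0.04,0.01,0,0,0,0],[0,-0.04,0.01,0,0,0,0],[0,-0.04,0.01,0,0,0,0],[0,-0.04,0.01,0,0,0,0],[0,-0.04,0.01,0,0,0,0],[0,-0.04,0.01,0,0,0,0],[0,-0.04,0.01,0,0,0,0],[0,-0.04,0.01,0,0,0,0]]
  ]
}}

```text
time: 14.3
position: [615.4, -73.7, 343.5]
tcp_rot: [0.684, 0.729, -0.001, -0.002]
contact_force: [-0.2, -0.9, -0.2]
opening: 1.002
grip_force: 0.0
```

Emit:
{"api": "move_arm", "payload": {
  "targets": [
    [[0,-0.04,0.01,0,0,0,0],[0,-0.04,0,0,0,0,0],[0,-0.028,0,0.02,0,0,0],[0,0,0,0.02,0,0,0],[0,0,0,0,0,0,0],[0,0,0,0,0,0,0],[0,0,0,0,0,0,0]]
  ]
}}

```text
time: 15.18
position: [633.1, -178.7, 307.1]
tcp_rot: [0.684, 0.73, 0.0, 0.001]
contact_force: [-0.3, 1.0, -0.0]
opening: 0.999
grip_force: 0.0
```

```bash
python3 - <<'E'
from h import *
view("c4")
fit("block",["c4"],(633.2,-180.3),z0=4,rng=10,yaw=(-5,12),rngz=1.5)
go([633.2,-180.5,226],3.7)
E
```

```text
block [ 633.2 -179.7    5.5    3.7] px err [0.18]
t 15.2 tcp [ 633.2 -178.9  307.2] yaw 3.8 j6 -0.47 open 1.00 grip 0 F [ 0.7 -0.6  0.8]
 shift now-axes mm [-1.5 -0.2 81.2]  after-turn axes [-1.6 -0.1 81.2]  turn [0.1 0.1 0.1]
```

Fit agrees (633, -180). Lower, grip and lift block b.

Emit:
{"api": "move_arm", "payload": {
  "targets": [
    [[0,-0.001,0,0.03,0,0,0],[0,0,0,0.03,0,0,0],[0,0,0,0.021,0,0,0],[0,0,0,0,0,0,0],[1,0,0,0,0,0,0],[1,0,0,0,0,0,0],[1,0,0,0,0,0,0],[1,0,0,0,0,0,0],[1,0,0,0,0,0,0],[1,0,0,0,0,0,0]]
  ]
}}

```text
time: 16.48
position: [633.5, -181.0, 226.9]
tcp_rot: [0.684, 0.729, 0.001, 0.002]
contact_force: [-0.4, 0.0, 6.2]
opening: 0.579
grip_force: 62.4
```

Emit:
{"api": "move_arm", "payload": {
  "targets": [
    [[1,0,0,-0.03,0,0,0],[1,0,0,-0.04,0,0,0],[1,0,0,-0.04,0,0,0],[1,0,0,-0.02,0,0,0],[1,0,0,0,0,0,0],[1,0,0,0,0,0,0]]
  ]
}}

```text
time: 17.23
position: [632.0, -180.4, 352.4]
tcp_rot: [0.684, 0.729, -0.001, -0.002]
contact_force: [0.2, -0.6, -2.3]
opening: 0.577
grip_force: 62.6
```

```bash
python3 -c "
from h import *
go([501.0,235.9,345],-2.9)"
```

```text
t 17.2 tcp [ 632.  -180.4  352.4] yaw 3.7 j6 -0.47 open 0.58 grip 63 F [ 0.2 -0.6 -2.3]
 shift now-axes mm [ 423.8 -104.     8.7]  after-turn axes [ 409.1 -151.9    7.4]  turn [-0.2 -0.1  6.6]
```

Emit:
{"api": "move_arm", "payload": {
  "targets": [
    [[1,0,0,0,0,0,6.6],[1,0.041,-0.0152,0,0,0,0],[1,0.041,-0.0152,0,0,0,0],[1,0.041,-0.0152,0,0,0,0],[1,0.041,-0.0152,0,0,0,0],[1,0.041,-0.0152,0,0,0,0],[1,0.041,-0.0152,0,0,0,0],[1,0.041,-0.0152,0,0,0,0],[1,0.041,-0.0152,0,0,0,0],[1,0.041,-0.0152,0,0,0,0]]
  ]
}}

```text
time: 18.48
position: [513.6, 195.9, 352.4]
tcp_rot: [0.725, 0.689, -0.002, -0.001]
contact_force: [0.0, 1.3, -1.4]
opening: 0.573
grip_force: 62.8
```

Emit:
{"api": "move_arm", "payload": {
  "targets": [
    [[1,0.041,-0.0152,0,0,0,0],[1,0,0,0.03,0,0,0],[1,0,0,0.03,0,0,0],[1,0,0,0.02,0,0,0],[1,0,0,0,0,0,0],[1,0,0,0,0,0,0],[1,0,0,0,0,0,0]]
  ]
}}

```text
time: 19.35
position: [502.4, 236.6, 276.0]
tcp_rot: [0.725, 0.689, 0.001, 0.0]
contact_force: [1.0, 0.1, -1.3]
opening: 0.578
grip_force: 62.8
```

```bash
python3 -c "
from h import *
go([501.0,235.9,245],-2.9)"
```

```text
t 19.4 tcp [502.4 236.6 276. ] yaw -2.9 j6 0.34 open 0.58 grip 63 F [ 1.   0.1 -1.3]
 shift now-axes mm [-0.8 -1.4 31. ]  after-turn axes [-0.8 -1.3 31. ]  turn [ 0.1 -0.  -0. ]
```

Emit:
{"api": "move_arm", "payload": {
  "targets": [
    [[1,-0.001,-0.001,0.01,0,0,0],[1,0,0,0.01,0,0,0],[1,0,0,0.01,0,0,0],[1,0,0,0.004,0,0,0],[1,0,0,0.004,0,0,0],[1,0,0,0,0,0,0],[1,0,0,0,0,0,0]]
  ]
}}

```text
time: 20.23
position: [501.0, 235.7, 237.3]
tcp_rot: [0.725, 0.689, 0.0, 0.0]
contact_force: [0.5, 1.0, -1.7]
opening: 0.575
grip_force: 62.8
```

```bash
python3 -c "
from h import *
go([501.0,235.9,236],-2.9)"
```

```text
t 20.2 tcp [501.  235.7 237.3] yaw -2.9 j6 0.33 open 0.57 grip 63 F [ 0.5  1.  -1.7]
 shift now-axes mm [0.2 0.  1.3]  after-turn axes [0.2 0.  1.3]  turn [ 0. -0. -0.]
```

Emit:
{"api": "move_arm", "payload": {
  "targets": [
    [[1,0,0,0.002,0,0,0],[0.2,0,0,0,0,0,0],[0,0,0,0,0,0,0],[0,0,0,0,0,0,0],[0,0,0,0,0,0,0],[0,0,0,-0.03,0,0,0],[0,0,0,-0.04,0,0,0],[0,0,0,-0.04,0,0,0],[0,0,0,0,0,0,0],[0,0,0,0,0,0,0]]
  ]
}}

```text
time: 21.48
position: [500.4, 235.5, 344.4]
tcp_rot: [0.725, 0.689, -0.0, -0.0]
contact_force: [-0.8, 0.1, -0.3]
opening: 1.002
grip_force: 0.0
```

```bash
python3 - <<'E'
from h import *
view("c5")
for y in (281,236): fit("block",["c5"],(502,y),z0=12,rng=12,yaw=(-12,8),rngz=4)
go([598.3,-335.1,330],-20.1)
E
```

```text
block [505.3 280.5  16.   -2.9] px err [0.82]
block [500.9 236.6  11.6  -3.2] px err [0.29]
t 21.5 tcp [500.2 235.4 343.6] yaw -2.9 j6 0.33 open 1.00 grip 0 F [0.  0.1 0.2]
 shift now-axes mm [-564.8  127.1   13.8]  after-turn axes [-502.   288.2   13.6]  turn [-0.1  0.1 17.2]
```

View pics/c5.png

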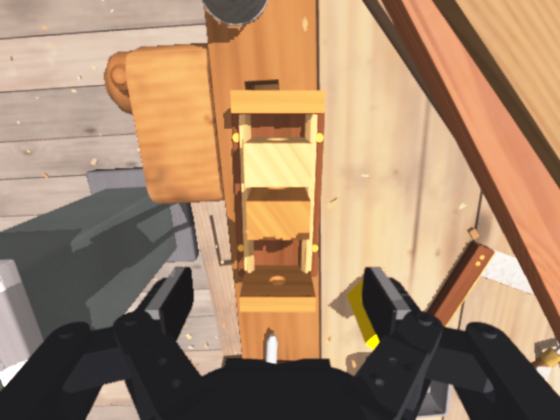

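```bash
python3 - <<'E'
from h import *
for v in("c3","c5"): fit("block",[v],(503,281),z0=18,rng=14,yaw=(-12,8),rngz=22)
fit("block",["c3","c5"],(503,281),z0=18,rng=14,yaw=(-12,8),rngz=22)
q,W=fit("block",["c3","c5"],(503,281),z0=12,rng=14,yaw=(-12,8),rngz=.5)
c,a=load("c5");draw(a,c,W,(255,0,255));c,b=load("c3");draw(b,c,W,(255,0,255))
cv2.imwrite("pics/c5z.png",np.hstack([cv2.resize(i[y0:y0+200,200:360],None,fx=2.5,fy=2.5) for i,y0 in((a,80),(b,80))]))
E
```

```text
block [504.6 284.4  24.9  -2.9] px err [0.46]
block [504.5 282.   25.7  -2.9] px err [0.36]
block [504.5 284.8  26.6  -2.7] px err [0.5  0.89]
block [503.  280.4  12.5  -3. ] px err [0.85 1.28]
```

View pics/c5z.png

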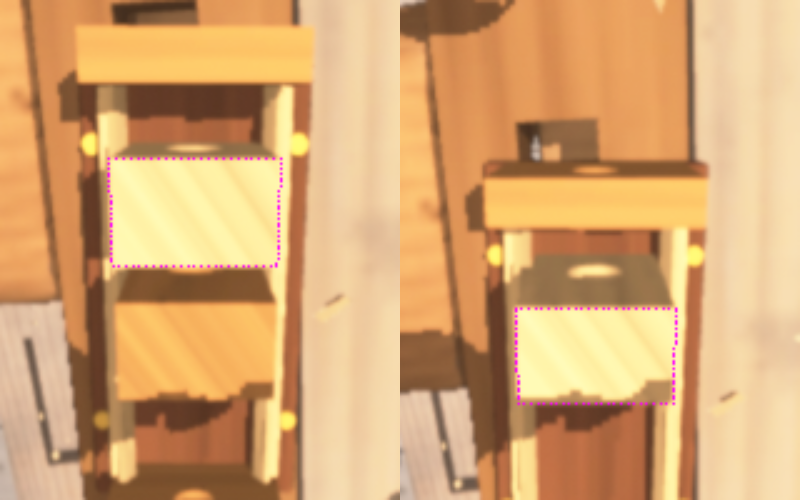

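Both blocks sit seated between the rails, and the magenta rectangle at z = 12 mm lies on the top face. Now block c.

Emit:
{"api": "move_arm", "payload": {
  "targets": [
    [[0,0,0,0,0,0,8.6],[0,0,0,0,0,0,8.6],[0,-0.0386,0.0222,0,0,0,0],[0,-0.0386,0.0222,0,0,0,0],[0,-0.0386,0.0222,0,0,0,0],[0,-0.0386,0.0222,0,0,0,0],[0,-0.0386,0.0222,0,0,0,0],[0,-0.0386,0.0222,0,0,0,0],[0,-0.0386,0.0222,0,0,0,0],[0,-0.0386,0.0222,0,0,0,0]]
  ]
}}

```text
time: 22.78
position: [560.8, -116.7, 342.7]
tcp_rot: [0.82, 0.573, -0.001, -0.002]
contact_force: [0.6, 0.5, -0.2]
opening: 1.002
grip_force: 0.0
```

Emit:
{"api": "move_arm", "payload": {
  "targets": [
    [[0,-0.0386,0.0222,0,0,0,0],[0,-0.0386,0.0222,0,0,0,0],[0,-0.0386,0.0222,0,0,0,0],[0,-0.0386,0.0222,0,0,0,0],[0,-0.0386,0.0222,0,0,0,0],[0,0,0,0.02,0,0,0],[0,0,0,0.02,0,0,0],[0,0,0,0,0,0,0],[0,0,0,0,0,0,0],[0,0,0,0,0,0,0]]
  ]
}}

```text
time: 24.02
position: [599.7, -334.3, 306.2]
tcp_rot: [0.819, 0.573, 0.0, 0.001]
contact_force: [0.5, 0.7, 0.0]
opening: 1.002
grip_force: 0.0
```

```bash
python3 - <<'E'
from h import *
view("c6")
fit("block",["c6"],(598.3,-335.1),z0=5,rng=12,yaw=(-32,-8),rngz=1)
go([598.3,-335.1,226],-20.1)
E
```

```text
block [ 598.5 -334.5    5.9  -19.9] px err [0.37]
t 24.1 tcp [ 599.6 -334.5  306.4] yaw -20.1 j6 -0.28 open 1.00 grip 0 F [0.  0.8 0.5]
 shift now-axes mm [-0.9 -1.2 80.4]  after-turn axes [-1.  -1.  80.4]  turn [0.1 0.  0. ]
```

Emit:
{"api": "move_arm", "payload": {
  "targets": [
    [[0,-0.0005,-0.001,0.03,0,0,0],[0,0,0,0.03,0,0,0],[0,0,0,0.02,0,0,0],[0,0,0,0,0,0,0],[1,0,0,0,0,0,0],[1,0,0,0,0,0,0],[1,0,0,0,0,0,0],[1,0,0,0,0,0,0],[1,0,0,0,0,0,0],[1,0,0,0,0,0,0]]
  ]
}}

```text
time: 25.32
position: [598.7, -335.5, 227.1]
tcp_rot: [0.82, 0.573, 0.001, 0.002]
contact_force: [-0.4, -0.2, 5.8]
opening: 0.577
grip_force: 62.8
```

Emit:
{"api": "move_arm", "payload": {
  "targets": [
    [[1,0,0,-0.03,0,0,0],[1,0,0,-0.04,0,0,0],[1,0,0,-0.04,0,0,0],[1,0,0,-0.02,0,0,0],[1,0,0,0,0,0,0],[1,0,0,0,0,0,0]]
  ]
}}

```text
time: 26.08
position: [597.4, -334.5, 352.3]
tcp_rot: [0.82, 0.573, -0.001, -0.002]
contact_force: [0.1, -0.7, -2.8]
opening: 0.575
grip_force: 62.8
```

```bash
python3 -c "
from h import *
q=R.from_euler('z',-2.9,degrees=True).apply([0,-44,0])
print(500.9+q[0],235.9+q[1])
go([500.9+q[0],235.9+q[1],345],-2.9)"
```

```text
498.6739106366246 191.9563482838958
t 26.1 tcp [ 597.4 -334.5  352.3] yaw -20.1 j6 -0.29 open 0.58 grip 63 F [ 0.1 -0.7 -2.8]
 shift now-axes mm [ 460.4 -273.8    9. ]  after-turn axes [ 520.8 -125.2    7.3]  turn [ -0.2  -0.1 -17.2]
```

Emit:
{"api": "move_arm", "payload": {
  "targets": [
    [[1,0,0,0,0,0,-8.6],[1,0,0,0,0,0,-8.6],[1,0.04,-0.0096,0,0,0,0],[1,0.04,-0.0096,0,0,0,0],[1,0.04,-0.0096,0,0,0,0],[1,0.04,-0.0096,0,0,0,0],[1,0.04,-0.0096,0,0,0,0],[1,0.04,-0.0096,0,0,0,0],[1,0.04,-0.0096,0,0,0,0],[1,0.04,-0.0096,0,0,0,0]]
  ]
}}

```text
time: 27.32
position: [536.4, -10.1, 352.4]
tcp_rot: [0.725, 0.689, -0.001, -0.002]
contact_force: [0.7, -0.5, -2.2]
opening: 0.576
grip_force: 63.0
```

Emit:
{"api": "move_arm", "payload": {
  "targets": [
    [[1,0.04,-0.0096,0,0,0,0],[1,0.04,-0.0096,0,0,0,0],[1,0.04,-0.0096,0,0,0,0],[1,0.04,-0.0096,0,0,0,0],[1,0.04,-0.0096,0,0,0,0],[1,0,0,0.03,0,0,0],[1,0,0,0.03,0,0,0],[1,0,0,0.01,0,0,0],[1,0,0,0,0,0,0],[1,0,0,0,0,0,0]]
  ]
}}

```text
time: 28.58
position: [500.6, 190.6, 285.9]
tcp_rot: [0.725, 0.689, 0.001, 0.0]
contact_force: [0.6, -0.0, -2.3]
opening: 0.578
grip_force: 62.9
```

```bash
python3 -c "
from h import *
go([498.7,192,237],-2.9)"
```

```text
t 28.6 tcp [500.6 190.6 285.9] yaw -2.9 j6 0.25 open 0.58 grip 63 F [ 0.6 -0.  -2.3]
 shift now-axes mm [ 1.2 -2.  48.9]  after-turn axes [ 1.3 -1.9 48.9]  turn [ 0.1 -0.  -0. ]
```

Emit:
{"api": "move_arm", "payload": {
  "targets": [
    [[1,0.001,-0.0015,0.015,0,0,0],[1,0,0,0.015,0,0,0],[1,0,0,0.006,0,0,0],[1,0,0,0,0,0,0],[1,0,0,0,0,0,0]]
  ]
}}

```text
time: 29.2
position: [498.7, 191.8, 249.2]
tcp_rot: [0.725, 0.689, 0.0, 0.0]
contact_force: [-0.1, -0.6, -2.0]
opening: 0.575
grip_force: 62.9
```

```bash
python3 -c "
from h import *
go([498.7,192,236],-2.9)"
```

```text
t 29.2 tcp [498.7 191.8 249.2] yaw -2.9 j6 0.26 open 0.57 grip 63 F [-0.1 -0.6 -2. ]
 shift now-axes mm [ 0.2 -0.  13.2]  after-turn axes [ 0.2 -0.  13.2]  turn [ 0. -0. -0.]
```

Emit:
{"api": "move_arm", "payload": {
  "targets": [
    [[1,0,0,0.006,0,0,0],[1,0,0,0.004,0,0,0],[1,0,0,0.003,0,0,0],[1,0,0,0,0,0,0],[1,0,0,0,0,0,0]]
  ]
}}

```text
time: 29.82
position: [498.5, 191.8, 236.0]
tcp_rot: [0.725, 0.689, 0.0, 0.0]
contact_force: [-0.1, 0.2, -2.8]
opening: 0.578
grip_force: 62.9
```

Emit:
{"api": "move_arm", "payload": {
  "targets": [
    [[0.2,0,0,0,0,0,0],[0,0,0,0,0,0,0],[0,0,0,0,0,0,0],[0,0,0,0,0,0,0],[0,0,0,-0.03,0,0,0],[0,0,0,-0.04,0,0,0],[0,0,0,-0.04,0,0,0],[0,0,0,0,0,0,0],[0,0,0,0,0,0,0]]
  ]
}}

```text
time: 30.95
position: [498.1, 191.7, 345.4]
tcp_rot: [0.725, 0.689, -0.0, -0.0]
contact_force: [-0.6, -0.5, -0.4]
opening: 0.997
grip_force: 0.0
```

```bash
python3 - <<'E'
from h import *
view("c7")
for x,y in ((503,281),(501,236),(498.7,192)): fit("block",["c7"],(x,y),z0=12.5,rng=8,yaw=(-9,4),rngz=1)
fit("yoke",["c7"],(500.9,235.9),rng=8,yaw=(-7,3),rngz=3)
go([461.4,-175.4,300],-5.4)
E
```

```text
block [505.6 280.4  13.5  -2.9] px err [1.09]
block [501.1 237.2  13.   -2.9] px err [0.29]
block [498.9 192.6  13.5  -3.6] px err [0.7]
yoke [500.8 236.    0.8  -2.9] px err [1.18]
t 31.0 tcp [497.8 191.7 344.6] yaw -2.9 j6 0.26 open 1.00 grip 0 F [-0.4  0.8  0. ]
 shift now-axes mm [-368.4  -17.5   44.9]  after-turn axes [-368.8   -1.7   44.6]  turn [-0.1  0.   2.5]
```

The third block is placed and all three fits are inside the channel. Now the pin.

Emit:
{"api": "move_arm", "payload": {
  "targets": [
    [[0,0,0,0,0,0,2.5],[0,-0.041,0,0,0,0,0],[0,-0.041,0,0,0,0,0],[0,-0.041,0,0,0,0,0],[0,-0.041,0,0,0,0,0],[0,-0.041,0,0,0,0,0],[0,-0.041,0,0,0,0,0],[0,-0.041,0,0,0,0,0],[0,-0.041,0,0,0,0,0],[0,-0.041,0,0,0,0,0]]
  ]
}}

```text
time: 32.25
position: [462.7, -176.5, 344.0]
tcp_rot: [0.74, 0.673, -0.0, -0.002]
contact_force: [0.2, -0.7, -0.5]
opening: 1.002
grip_force: 0.0
```

Emit:
{"api": "move_arm", "payload": {
  "targets": [
    [[0,0,-0.002,0.02,0,0,0],[0,0,0,0.025,0,0,0],[0,0,0,0,0,0,0],[0,0,0,0,0,0,0],[0,0,0,0,0,0,0]]
  ]
}}

```text
time: 32.88
position: [462.1, -175.4, 301.9]
tcp_rot: [0.74, 0.673, 0.0, 0.001]
contact_force: [-0.3, -0.3, -0.1]
opening: 1.001
grip_force: 0.0
```

```bash
python3 - <<'E'
from h import *
view("c8")
fit("pin",["c8"],(461.4,-175.4),z0=0,rng=10,yaw=(-15,5),rngz=1)
go([461.4,-175.4,177],-5.4)
E
```

```text
pin [ 461.  -175.4   -1.    -6.1] px err [0.88]
t 32.9 tcp [ 462.1 -175.4  302. ] yaw -5.4 j6 -0.44 open 1.00 grip 0 F [ 0.1 -1.   0.3]
 shift now-axes mm [ 1.00e-01 -9.00e-01  1.25e+02]  after-turn axes [ -0.   -0.7 125. ]  turn [0.1 0.  0. ]
```

Emit:
{"api": "move_arm", "payload": {
  "targets": [
    [[0,0,-0.001,0.03,0,0,0],[0,0,0,0.03,0,0,0],[0,0,0,0.03,0,0,0],[0,0,0,0.02,0,0,0],[0,0,0,0.013,0,0,0],[0,0,0,0,0,0,0],[0,0,0,0,0,0,0]]
  ]
}}

```text
time: 33.8
position: [461.3, -175.6, 179.0]
tcp_rot: [0.74, 0.673, 0.0, 0.001]
contact_force: [0.8, 0.4, 1.0]
opening: 1.002
grip_force: 0.0
```

Emit:
{"api": "move_arm", "payload": {
  "targets": [
    [[1,0,0,0,0,0,0],[1,0,0,0,0,0,0],[1,0,0,0,0,0,0],[1,0,0,0,0,0,0],[1,0,0,0,0,0,0],[1,0,0,0,0,0,0],[1,0,0,0,0,0,0],[1,0,0,0,0,0,0],[1,0,0,0,0,0,0]]
  ]
}}

```text
time: 34.92
position: [461.1, -175.5, 178.5]
tcp_rot: [0.74, 0.673, 0.0, 0.001]
contact_force: [-0.2, -0.8, 5.4]
opening: 0.368
grip_force: 61.0
```

```bash
python3 -c "
from h import *
go()"
```

```text
t 34.9 tcp [ 461.1 -175.5  178.5] yaw -5.4 j6 -0.44 open 0.37 grip 61 F [-0.2 -0.8  5.4]
```

Emit:
{"api": "move_arm", "payload": {
  "targets": [
    [[1,0,0,-0.015,0,0,0],[1,0,0,-0.02,0,0,0],[1,0,0,-0.02,0,0,0],[1,0,0,0,0,0,-2.5],[1,0,0,0,0,0,0],[1,0,0,0,0,0,0],[1,0,0,0,0,0,0]]
  ]
}}

```text
time: 35.8
position: [460.4, -175.1, 232.6]
tcp_rot: [0.725, 0.689, -0.0, -0.001]
contact_force: [0.3, 0.8, -2.3]
opening: 0.361
grip_force: 60.3
```

```bash
cat > pf.py <<'E'
from h import *
import sys
from scipy.optimize import differential_evolution
def pinfit(v):
    """pin pose in the tool frame from wrist view: axis offset y, height along z, yaw, pitch"""
    s=env.state();c,im=load(v)
    e=np.zeros(im.shape[:2],np.uint8)
    for k in range(3): e|=cv2.Canny(cv2.GaussianBlur(im[...,k],(3,3),0),30,80)
    D=cv2.distanceTransform(255-e,cv2.DIST_L2,5)
    Rt=R.from_quat(s["tcp_rot"]);x=s["position"]
    t=np.linspace(35,125,60);C=c[2][:3,3]
    def P(q):
        d=np.array([np.cos(q[2])*np.cos(q[3]),np.sin(q[2]),np.sin(q[3])])
        a=np.array([0,q[0],q[1]])+t[:,None]*d
        A=Rt.apply(a)+x; dw=Rt.apply(d)
        o=[]
        for sgn in(-1,1):
            n=np.cross(C-A,dw);n/=np.linalg.norm(n,axis=1)[:,None]
            vd=C-A; vd-=(vd@dw)[:,None]*dw;L=np.linalg.norm(vd,axis=1)[:,None]
            o.append(A+7*(sgn*n*np.sqrt(1-(7/L)**2)+vd/L*7/L))
        return np.vstack(o)
    def cost(q):
        u=proj(c,P(q)).astype(np.float32)
        return np.minimum(cv2.remap(D,u[:,:1],u[:,1:],cv2.INTER_LINEAR,borderValue=5),5).mean()
    r=differential_evolution(cost,[(-8,8),(145,180),(-.12,.12),(-.12,.12)],seed=1,popsize=25,maxiter=120,tol=1e-7)
    q=r.x
    d=np.array([np.cos(q[2])*np.cos(q[3]),np.sin(q[2]),np.sin(q[3])]);a=np.array([0,q[0],q[1]])
    X0=Rt.apply(a)+x;X1=Rt.apply(a+d*237)+x
    print("tool: y %.1f z %.1f yaw %.2f pitch(down+) %.2f deg err %.2f"%(q[0],q[1],*np.degrees(q[2:]),r.fun))
    Y=R.from_euler("z",-2.9,degrees=True);o=np.array([500.8,236,0])
    print("in yoke frame: handle",np.round(Y.inv().apply(X0-o),1)," tip",np.round(Y.inv().apply(X1-o),1))
    draw(im,c,P(q),(255,0,255));cv2.imwrite("pics/%sd.png"%v,im)
if __name__=="__main__":
    view(sys.argv[1]);pinfit(sys.argv[1])
    Y=R.from_euler("z",-2.9,degrees=True);p=Y.apply([0,-355,0])+[500.8,236,208.5];print(p);go(p,-2.9)
E
python3 pf.py p1
```

```text
tool: y 0.0 z 164.2 yaw 0.66 pitch(down+) 3.83 deg err 0.10
in yoke frame: handle [ -19.7 -412.6   68.4]  tip [ -16.8 -176.1   52.6]
[ 482.83950627 -118.5453718   208.5       ]
t 35.9 tcp [ 460.4 -175.2  232.6] yaw -2.9 j6 -0.49 open 0.36 grip 60 F [ 0.1 -0.3 -0.4]
 shift now-axes mm [57.7 19.5 24.1]  after-turn axes [57.7 19.5 24.1]  turn [-0.1 -0.  -0. ]
```

View pics/p1d.png

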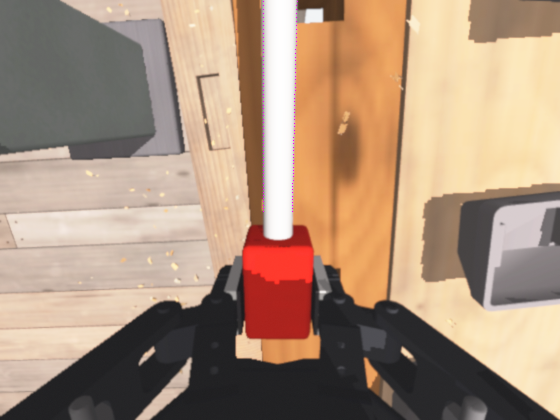

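The rod droops about 3.8° in the grip (fit 0.1 px). I'll level it with a tool tilt and re-measure.

Emit:
{"api": "move_arm", "payload": {
  "targets": [
    [[1,0.04,0.0195,0,0,0,0],[1,0,0,0,0,3.8,0],[1,0,0,0,0,0,-0.7],[1,0,0,0,0,0,0],[1,0,0,0,0,0,0],[1,0,0,0,0,0,0],[1,0,0,0,0,0,0]]
  ]
}}

```text
time: 36.72
position: [482.1, -136.5, 233.0]
tcp_rot: [0.72, 0.693, 0.024, -0.023]
contact_force: [-0.3, 0.3, -1.4]
opening: 0.363
grip_force: 60.2
```

```bash
python3 pf.py p2; python3 - <<'E'
from h import *
# side & scene check of the rod slope
S=env.snapshot("scene");D=env.snapshot("side");save("s2.png",S);save("d2.png",D)
cs,cd=cam("scene"),cam("side")
print(env.recognise("scene","pin_tip")[:1],env.recognise("side","pin_tip")[:1],env.recognise("scene","yoke_bore_near")[:1],env.recognise("side","yoke_bore_near")[:1])
Y=R.from_euler("z",-2.9,degrees=True);o=np.array([500.8,236,0])
q=Y.apply([0,-98,46])+o
print("bore near proj",proj(cs,q),proj(cd,q))
E
```

```text
tool: y 0.3 z 161.0 yaw 0.47 pitch(down+) 5.38 deg err 0.17
in yoke frame: handle [   0.4 -362.2   72.4]  tip [  -0.4 -125.3   65.8]
[ 482.83950627 -118.5453718   208.5       ]
t 36.8 tcp [ 482.1 -136.4  233. ] yaw -2.2 j6 -0.46 open 0.37 grip 60 F [ 0.8  0.5 -1.5]
 shift now-axes mm [16.2  0.  25.6]  after-turn axes [17.9 -0.2 24.5]  turn [ 0.  -3.8  0.7]
[{'at': [296.5, 203.9], 'score': 0.87}] [{'at': [260.2, 229.7], 'score': 0.67}] [{'at': [227.3, 259.3], 'score': 0.59}] [{'at': [281.9, 174.0], 'score': 0.67}]
bore near proj [[250.66405049 232.14887768]] [[270.64845095 177.96606076]]
```

```bash
python3 - <<'E'
from h import *
S=cv2.imread("pics/s2.png");D=cv2.imread("pics/d2.png");cs,cd=cam("scene"),cam("side")
Y=R.from_euler("z",-2.9,degrees=True);o=np.array([500.8,236,0])
h=np.array([.4,-362.2,72.4]);
outs=[]
for c,im in((cs,S),(cd,D)):
    big=cv2.resize(im,None,fx=4,fy=4,interpolation=cv2.INTER_CUBIC)
    for tz,col in((65.8,(255,0,255)),(72.4,(0,255,0))):
        t=np.array([-.4,-125.3,tz]);w=Y.apply(np.array([h+(t-h)*k for k in np.linspace(0,1,15)]))+o
        for p in proj(c,w): cv2.circle(big,tuple(int(v*4+1.5) for v in p),2,col,-1)
    u=(proj(c,Y.apply((h+t)/2)+o)[0]*4).astype(int);outs.append(big[u[1]-300:u[1]+300,u[0]-200:u[0]+200])
cv2.imwrite("pics/x1.png",np.hstack(outs))
E
```

```text
(no output)
```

View pics/x1.png

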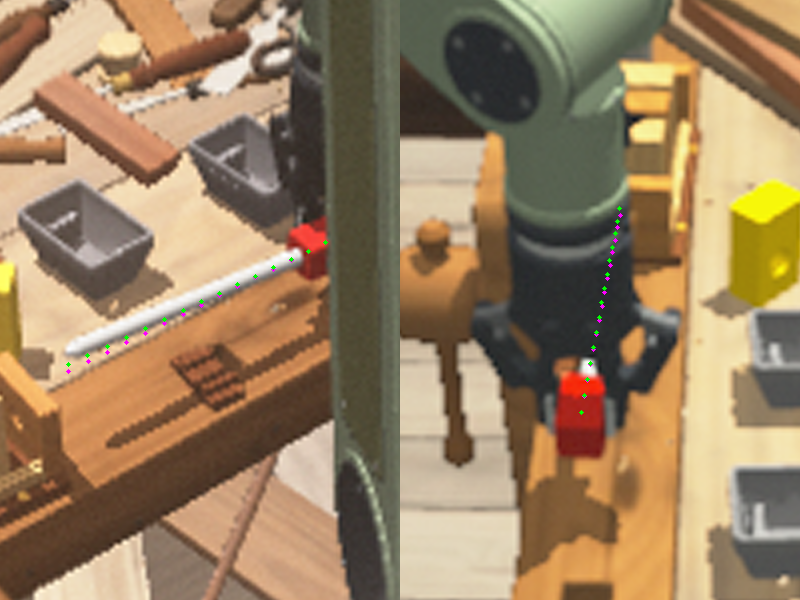

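The scene crop shows the rod's tip higher than the level line (tip at (70,350) against (68,364)). So the wrist-only pitch is biased, and I'll fit pitch in the scene view with a yoke check.

```bash
cat > sf.py <<'E'
from h import *
import sys
def edges(im):
    e=np.zeros(im.shape[:2],np.uint8)
    for k in range(3): e|=cv2.Canny(cv2.GaussianBlur(im[...,k],(3,3),0),30,80)
    return cv2.distanceTransform(255-e,cv2.DIST_L2,5)
def scenepin(png,tip0,h0):
    """yoke-frame: tip y and tip/handle height from scene; lateral x fixed from wrist"""
    im=cv2.imread(png);D=edges(im);c=cam("scene");C=c[2][:3,3]
    Y=R.from_euler("z",-2.9,degrees=True);o=np.array([500.8,236,0])
    t=np.linspace(30,226,80)
    def P(q):
        h=Y.apply([h0[0]+q[2],h0[1],q[0]])+o;T=Y.apply([tip0[0]+q[2],tip0[1],q[1]])+o
        d=(T-h)/np.linalg.norm(T-h);A=h+t[:,None]*d;n=np.cross(C-A,d);n/=np.linalg.norm(n,axis=1)[:,None]
        return np.vstack([A+7*n,A-7*n])
    def cost(q):
        u=proj(c,P(q)).astype(np.float32)
        return np.minimum(cv2.remap(D,u[:,:1],u[:,1:],cv2.INTER_LINEAR,borderValue=5),5).mean()
    for dx in(0,):
        r=differential_evolution(lambda q:cost([*q,dx]),[(h0[2]-15,h0[2]+15),(tip0[2]-20,tip0[2]+20)],seed=1,popsize=30,maxiter=100)
        print("scene: handle z %.1f tip z %.1f err %.2f"%(*r.x,r.fun),"pitch up %.2f deg"%np.degrees(np.arcsin((r.x[1]-r.x[0])/237)))
    draw(im,c,P([*r.x,0]),(255,0,255));return im
if __name__=="__main__":
    a=np.float64(sys.argv[2:8]);im=scenepin(sys.argv[1],a[3:],a[:3])
E
python3 sf.py pics/s2.png .4 -362.2 72.4 -.4 -125.3 65.8
python3 - <<'E'
from h import *
import h
c=cam("scene");cv2.imwrite("pics/sy.png",cv2.imread("pics/s1.png"));np.savez("sy.npz",K=c[0],d=c[1],P=c[2])
fit("yoke",["sy"],(500.8,236),rng=12,yaw=(-6,0),rngz=6)
c=cam("side");cv2.imwrite("pics/dy.png",cv2.imread("pics/d1.png"));np.savez("dy.npz",K=c[0],d=c[1],P=c[2])
fit("yoke",["dy"],(500.8,236),rng=12,yaw=(-6,0),rngz=6)
cv2.imwrite("pics/sp.png",cv2.imread("pics/s1.png"));cv2.imwrite("pics/sy.png",cv2.imread("pics/s1.png"))
fit("pin",["sy"],(461,-175.4),rng=8,yaw=(-9,-2),rngz=6)
E
```

```text
scene: handle z 62.0 tip z 73.2 err 0.32 pitch up 2.72 deg
yoke [ 5.003e+02  2.397e+02 -4.000e-01 -2.800e+00] px err [0.46]
yoke [502.3 224.6   5.4  -3.6] px err [0.53]
pin [ 469.  -167.4   -5.9   -6.1] px err [1.01]
```

```bash
python3 - <<'E'
from sf import *
Y=R.from_euler("z",-2.9,degrees=True);o=np.array([500.8,236,0])
for yw in(5.4,5.7,6.1):
    h=np.array([461.3,-175.4,16.]);a=np.radians(yw);t=h+237*np.array([np.sin(a),np.cos(a),0])
    im=scenepin("pics/s1.png",Y.inv().apply(t-o),Y.inv().apply(h-o))
for dy in (0,4):
    scenepin("pics/s2.png",np.array([-.4,-125.3+dy,66]),np.array([.4,-362.2+dy,72.]))
E
```

```text
scene: handle z 21.7 tip z 20.9 err 0.36 pitch up -0.21 deg
scene: handle z 21.6 tip z 19.6 err 0.36 pitch up -0.49 deg
scene: handle z 21.5 tip z 17.9 err 0.36 pitch up -0.88 deg
scene: handle z 61.8 tip z 73.2 err 0.32 pitch up 2.75 deg
scene: handle z 63.1 tip z 73.0 err 0.32 pitch up 2.40 deg
```

```bash
cat > rl.py <<'E'
from h import *
def rodline(png,h,t):
    """world handle/tip guess -> offsets (px, perpendicular) of the white rod's centre from the guess line"""
    im=cv2.imread(png).astype(float);c=cam("scene");out=[]
    for k in np.linspace(.2,.9,8):
        a,b=proj(c,np.array([h+(t-h)*k,h+(t-h)*(k+.02)]));d=(b-a)/np.linalg.norm(b-a);n=np.array([-d[1],d[0]])
        s=np.arange(-9,9.01,.25);p=(a+s[:,None]*n).astype(np.float32)
        v=cv2.remap(im.astype(np.float32),p[:,:1],p[:,1:],cv2.INTER_LINEAR)[:,0]
        w=np.clip(v[:,0]-105,0,60)   # blue channel: wood is low in blue
        out.append((round(k,1),round((w*s).sum()/max(w.sum(),1),1),round((w>30).sum()*.25,1)))
    return out
if __name__=="__main__":
    Y=R.from_euler("z",-2.9,degrees=True);o=np.array([500.8,236,0])
    print("s2",rodline("pics/s2.png",Y.apply([.4,-362.2,71])+o,Y.apply([-.4,-125.3,71])+o))
    a=np.radians(5.6);h=np.array([461.3,-175.4,16.]);print("s1",rodline("pics/s1.png",h,h+237*np.array([np.sin(a),np.cos(a),0])))
    c=cam("scene");x=np.array([482,0,71.]);print("px per mm z",proj(c,[x,x+[0,0,10]]),"x",proj(c,x+[10,0,0]),"y",proj(c,x+[0,10,0]))
E
python3 rl.py
```

```text
s2 [(np.float64(0.2), np.float64(3.9), np.float64(9.0)), (np.float64(0.3), np.float64(4.4), np.float64(9.5)), (np.float64(0.4), np.float64(4.6), np.float64(9.0)), (np.float64(0.5), np.float64(4.6), np.float64(8.8)), (np.float64(0.6), np.float64(3.2), np.float64(5.8)), (np.float64(0.7), np.float64(2.8), np.float64(6.5)), (np.float64(0.8), np.float64(2.4), np.float64(6.5)), (np.float64(0.9), np.float64(4.0), np.float64(9.5))]
s1 [(np.float64(0.2), np.float64(0.6), np.float64(3.5)), (np.float64(0.3), np.float64(0.6), np.float64(3.5)), (np.float64(0.4), np.float64(0.7), np.float64(3.5)), (np.float64(0.5), np.float64(0.6), np.float64(3.5)), (np.float64(0.6), np.float64(0.6), np.float64(3.5)), (np.float64(0.7), np.float64(0.6), np.float64(3.5)), (np.float64(0.8), np.float64(0.6), np.float64(3.5)), (np.float64(0.9), np.float64(0.7), np.float64(3.8))]
px per mm z [[290.91141655 208.56908654]
 [290.88761347 206.05038612]] x [[288.85331719 206.8397864 ]] y [[288.26762375 209.95789262]]
```

```bash
sed -i 's/v\[:,0\]-105,0,60/np.minimum(v[:,0],255)-TH,0,60/; s/^from h import \*/from h import *\nTH=105/' rl.py; python3 - <<'E'
import rl
from rl import *
Y=R.from_euler("z",-2.9,degrees=True);o=np.array([500.8,236,0])
for rl.TH in(150,170,185): print(rl.TH,[tuple(map(float,x)) for x in rodline("pics/s2.png",Y.apply([.4,-362.2,71])+o,Y.apply([-.4,-125.3,71])+o)])
E
```

```text
150 [(0.2, 2.0, 3.2), (0.3, 3.1, 3.0), (0.4, 3.5, 3.0), (0.5, 3.8, 3.2), (0.6, 3.4, 3.5), (0.7, 3.6, 3.2), (0.8, 3.6, 3.2), (0.9, 4.8, 3.2)]
170 [(0.2, 1.7, 2.5), (0.3, 2.0, 2.2), (0.4, 2.3, 2.2), (0.5, 2.8, 2.5), (0.6, 3.2, 2.8), (0.7, 3.5, 2.8), (0.8, 3.8, 2.5), (0.9, 4.2, 2.5)]
185 [(0.2, 1.7, 1.8), (0.3, 2.1, 1.8), (0.4, 2.3, 1.8), (0.5, 2.7, 1.8), (0.6, 3.2, 2.2), (0.7, 3.5, 2.0), (0.8, 3.8, 1.8), (0.9, 4.2, 2.0)]
```

The scene method reads 0 slope on the level pin in s1, so it's trustworthy. It shows the rod 3.8° up now, meaning it was level in the grip and my tilt caused this. I'll undo the tilt and refit yaw with pitch fixed at 0.

Emit:
{"api": "move_arm", "payload": {
  "targets": [
    [[1,0,0,0,0,-3.8,0],[1,0,0,0,0,0,0.4],[1,0,0,0,0,0,0],[1,0,0,0,0,0,0],[1,0,0,0,0,0,0]]
  ]
}}

```text
time: 37.7
position: [482.1, -136.4, 233.0]
tcp_rot: [0.723, 0.691, 0.0, 0.0]
contact_force: [-0.2, -0.4, -1.3]
opening: 0.363
grip_force: 60.2
```

```bash
sed -i 's/(-.12,.12),(-.12,.12)\]/(-.12,.12),(-.002,.002)]/' pf.py; python3 pf.py p3; python3 - <<'E'
import rl
from rl import *
save("s3.png",env.snapshot("scene"))
s=env.state();Rt=R.from_quat(s["tcp_rot"]);h=Rt.apply([0,0,162.5])+s["position"];t=h+237*Rt.as_matrix()[:,0]
for rl.TH in(170,185): print(rl.TH,[tuple(map(float,x)) for x in rodline("pics/s3.png",h,t)])
E
```

```text
tool: y 0.3 z 168.0 yaw 0.42 pitch(down+) 0.10 deg err 0.24
in yoke frame: handle [   0.6 -372.9   65. ]  tip [   1.2 -135.9   64.6]
[ 482.83950627 -118.5453718   208.5       ]
t 37.8 tcp [ 482.1 -136.4  233. ] yaw -2.6 j6 -0.40 open 0.36 grip 60 F [-1.   0.8 -1.4]
 shift now-axes mm [17.9 -0.1 24.5]  after-turn axes [17.9 -0.2 24.5]  turn [ 0.  -0.   0.3]
170 [(0.2, 1.1, 2.2), (0.3, 1.3, 2.8), (0.4, 1.2, 2.5), (0.5, 1.4, 2.8), (0.6, 1.4, 2.8), (0.7, 1.2, 2.2), (0.8, 1.4, 2.5), (0.9, 1.6, 2.5)]
185 [(0.2, 1.1, 1.8), (0.3, 1.2, 2.0), (0.4, 1.2, 2.0), (0.5, 1.3, 2.2), (0.6, 1.3, 2.0), (0.7, 1.2, 1.8), (0.8, 1.4, 2.0), (0.9, 1.4, 2.0)]
```

Emit:
{"api": "move_arm", "payload": {
  "targets": [
    [[1,0.018,0,0.012,0,0,0],[1,0,0,0.0125,0,0,0],[1,0,0,0,0,0,0],[1,0,0,0,0,0,0],[1,0,0,0,0,0,0]]
  ]
}}

```text
time: 38.42
position: [483.3, -118.6, 208.8]
tcp_rot: [0.723, 0.691, 0.0, 0.001]
contact_force: [0.3, 0.4, -1.0]
opening: 0.36
grip_force: 60.2
```

```bash
python3 - <<'E'
import rl
from rl import *
a=env.snapshot("scene");save("s4.png",a)
s=env.state();Rt=R.from_quat(s["tcp_rot"]);h=Rt.apply([0,0,162.5])+s["position"];t=h+237*Rt.as_matrix()[:,0]
rl.TH=185;print([tuple(map(float,x)) for x in rodline("pics/s4.png",h,t)])
Y=R.from_euler("z",-2.9,degrees=True);o=np.array([500.8,236,0])
p=Y.apply([0,-355,0])+[500.8,236,208.5];go(p,-2.9)
c=cam("scene");print(proj(c,t),proj(c,Y.apply([0,-98,46])+o))
im=cv2.imread("pics/s4.png");u=proj(c,t)[0].astype(int)
big=cv2.resize(im[u[1]-45:u[1]+45,u[0]-75:u[0]+45],None,fx=6,fy=6,interpolation=cv2.INTER_CUBIC)
cv2.imwrite("pics/x2.png",big)
E
```

```text
[(0.2, 0.9, 1.8), (0.3, 0.9, 1.8), (0.4, 1.0, 1.8), (0.5, 1.0, 1.8), (0.6, 1.0, 1.5), (0.7, 1.2, 1.8), (0.8, 1.2, 1.8), (0.9, 1.1, 1.5)]
t 38.5 tcp [ 483.3 -118.6  208.9] yaw -2.6 j6 -0.37 open 0.37 grip 60 F [-0.5  0.1 -1.3]
 shift now-axes mm [ 0.1 -0.4  0.4]  after-turn axes [ 0.1 -0.4  0.4]  turn [0.1 0.  0.3]
[[256.5876862  229.35756094]] [[250.66405049 232.14887768]]
```

View pics/x2.png

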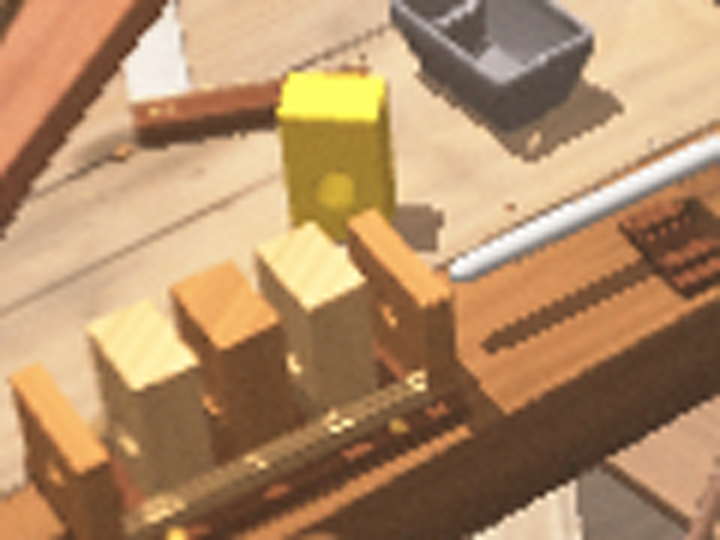

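```bash
python3 - <<'E'
from h import *
c=cam("scene");Y=R.from_euler("z",-2.9,degrees=True);o=np.array([500.8,236,0])
u0=np.array([256-75,229-45])
for y in(-98,-82,98-16-0,):
    print(y,np.round((proj(c,Y.apply([0,y,46])+o)[0]-u0)*6))
s=env.state();Rt=R.from_quat(s["tcp_rot"]);h=Rt.apply([0,0,162.5])+s["position"]
for L in(130,237,257,273,437): print("pin",L,np.round((proj(c,h+L*Rt.as_matrix()[:,0])[0]-u0)*6))
# dark hole on near cheek inner face
im=cv2.imread("pics/s4.png");g=im[u0[1]+45:u0[1]+60,u0[0]+58:u0[0]+74].max(2);print(g)
E
```

```text
-98 [418. 289.]
-82 [390. 302.]
82 [ 86. 447.]
pin 130 [633. 186.]
pin 237 [454. 272.]
pin 257 [419. 289.]
pin 273 [391. 302.]
pin 437 [ 87. 448.]
[[254 254 133 129 133 136 149 214 246 245 245 247 249 246 211 208]
 [254 254 244 131 123 132 134 128 214 244 244 245 247 248 245 234]
 [254 238 167 131 129 128 132 133 148 232 244 244 245 247 248 246]
 [182 156 136 133 126 118 129 130 132 151 233 244 244 246 247 248]
 [139 141 136 136 128 114 126 133 130 133 153 231 245 244 246 212]
 [141 135 135 134 130 141 133 132 131 132 133 178 244 203 201 128]
 [137 133 135 128 127 160 209 150 125 126 131 141 156 126 129 110]
 [136 138 134 133 124 133 219 150 131 124 125 129 127 116 115 115]
 [141 138 138 134 127 122 171 241 134 123 127 127 127 117 119 115]
 [135 133 134 135 127 126 130 172 129 128 124 126 122 115 112 111]
 [135 139 135 136 129 128 122 126 128 132 126 127 127 113 113 107]
 [136 141 135 134 146 126 125 124 125 129 128 124 123 107 109 110]
 [132 135 135 133 158 137 130 124 126 124 129 125 125 108 106 108]
 [131 137 133 132 155 169 148 129 124 125 125 128 126 115 112 112]
 [134 137 135 135 147 154 160 147 126 126 124 123 128 114 110 110]]
```

Emit:
{"api": "move_arm", "payload": {
  "targets": [
    [[1,0,-0.001,0.0005,0,0,0],[1,0.008,0,0,0,0,0],[1,0.008,0,0,0,0,0],[1,0.006,0,0,0,0,0],[1,0.006,0,0,0,0,0],[1,0,0,0,0,0,0],[1,0,0,0,0,0,0]]
  ]
}}

```text
time: 39.35
position: [483.3, -90.3, 208.0]
tcp_rot: [0.723, 0.691, 0.0, 0.0]
contact_force: [0.4, 0.3, -2.4]
opening: 0.366
grip_force: 60.2
```

Emit:
{"api": "move_arm", "payload": {
  "targets": [
    [[1,0.004,0,0,0,0,0],[1,0.004,0,0,0,0,0],[1,0,0,0,0,0,0],[1,0,0,0,0,0,0]]
  ]
}}

```text
time: 39.85
position: [483.6, -82.3, 208.0]
tcp_rot: [0.723, 0.691, 0.0, 0.0]
contact_force: [-0.1, 0.1, -1.1]
opening: 0.367
grip_force: 60.2
```

Emit:
{"api": "move_arm", "payload": {
  "targets": [
    [[1,0.007,0,0,0,0,0],[1,0.007,0,0,0,0,0],[1,0.007,0,0,0,0,0],[1,0.007,0,0,0,0,0],[1,0,0,0,0,0,0],[1,0,0,0,0,0,0]]
  ]
}}

```text
time: 40.6
position: [484.9, -54.3, 208.0]
tcp_rot: [0.723, 0.691, 0.0, 0.0]
contact_force: [0.4, 0.1, -0.9]
opening: 0.368
grip_force: 60.2
```

```bash
python3 - <<'E'
from h import *
s=env.state();Y=R.from_euler("z",-2.9,degrees=True);print(Y.inv().apply(s["position"]-[500.8,236,0]));print(s["moment"]);go()
E
```

```text
[  -1.1458875  -290.7318537   208.00929401]
[-4.12437912e-02 -3.57898565e-02  8.99056656e-06]
t 40.6 tcp [484.9 -54.3 208. ] yaw -2.6 j6 -0.24 open 0.37 grip 60 F [ 0.4  0.1 -0.9]
```

Emit:
{"api": "move_arm", "payload": {
  "targets": [
    [[1,0.008,0,0,0,0,0],[1,0.008,0,0,0,0,0],[1,0.008,0,0,0,0,0],[1,0.008,0,0,0,0,0],[1,0.008,0,0,0,0,0],[1,0.008,0,0,0,0,0],[1,0.008,0,0,0,0,0],[1,0,0,0,0,0,0],[1,0,0,0,0,0,0]]
  ]
}}

```text
time: 41.72
position: [487.5, 1.5, 208.0]
tcp_rot: [0.723, 0.691, 0.0, 0.0]
contact_force: [0.5, 0.0, -2.0]
opening: 0.368
grip_force: 60.2
```

Emit:
{"api": "move_arm", "payload": {
  "targets": [
    [[1,0.008,0.0003,0,0,0,0],[1,0.008,0,0,0,0,0],[1,0.008,0,0,0,0,0],[1,0.008,0,0,0,0,0],[1,0.008,0,0,0,0,0],[1,0.008,0,0,0,0,0],[1,0,0,0,0,0,0],[1,0,0,0,0,0,0]]
  ]
}}

```text
time: 42.72
position: [490.0, 49.5, 208.0]
tcp_rot: [0.723, 0.691, 0.0, 0.0]
contact_force: [-0.2, 0.4, -2.1]
opening: 0.359
grip_force: 60.2
```

```bash
python3 - <<'E'
from h import *
s=env.state();Y=R.from_euler("z",-2.9,degrees=True);print(Y.inv().apply(s["position"]-[500.8,236,0]));print(s["moment"]);go()
E
```

```text
[  -1.3802662  -186.7880393   207.96402905]
[-0.05929512  0.00278728  0.00259699]
t 42.7 tcp [490.   49.5 208. ] yaw -2.6 j6 -0.03 open 0.36 grip 60 F [-0.2  0.4 -2.1]
```

Emit:
{"api": "move_arm", "payload": {
  "targets": [
    [[1,0.008,0.0003,0,0,0,0],[1,0.008,0.0002,0,0,0,0],[1,0.008,0,0,0,0,0],[1,0.006,0,0,0,0,0],[1,0.006,0,0,0,0,0],[1,0.005,0,0,0,0,0],[1,0.005,0,0,0,0,0],[1,0,0,0,0,0,0],[1,0,0,0,0,0,0]]
  ]
}}

```text
time: 43.85
position: [492.6, 95.4, 208.0]
tcp_rot: [0.723, 0.691, 0.0, 0.0]
contact_force: [-0.5, 0.3, -1.9]
opening: 0.362
grip_force: 60.2
```

Emit:
{"api": "move_arm", "payload": {
  "targets": [
    [[1,0.004,0,0,0,0,0],[1,0.004,0,0,0,0,0],[1,0.003,0,0,0,0,0],[1,0.002,0,0,0,0,0],[1,0,0,0,0,0,0],[1,0,0,0,0,0,0]]
  ]
}}

```text
time: 44.6
position: [493.2, 108.4, 208.0]
tcp_rot: [0.723, 0.691, 0.0, 0.0]
contact_force: [0.0, 0.2, -1.2]
opening: 0.365
grip_force: 60.2
```

```bash
python3 - <<'E'
from h import *
s=env.state();Y=R.from_euler("z",-2.9,degrees=True);print(Y.inv().apply(s["position"]-[500.8,236,0]));print(s["moment"]);go()
E
```

```text
[  -1.16815425 -127.80338073  207.97970318]
[-0.05497547  0.01079593 -0.00753932]
t 44.6 tcp [493.2 108.4 208. ] yaw -2.6 j6 0.09 open 0.37 grip 60 F [ 0.   0.2 -1.2]
```

Emit:
{"api": "move_arm", "payload": {
  "targets": [
    [[1,0.002,0,0,0,0,0],[1,0.0015,0,0,0,0,0],[1,0,0,0,0,0,0],[1,0,0,0,0,0,0]]
  ]
}}

```text
time: 45.1
position: [493.3, 111.9, 208.0]
tcp_rot: [0.723, 0.691, 0.0, 0.0]
contact_force: [0.4, -0.2, -1.6]
opening: 0.36
grip_force: 60.2
```

Emit:
{"api": "move_arm", "payload": {
  "targets": [
    [[1,0.001,0,0,0,0,0],[1,0.001,0,0,0,0,0],[1,0,0,0,0,0,0],[1,0,0,0,0,0,0]]
  ]
}}

```text
time: 45.6
position: [493.4, 113.6, 208.0]
tcp_rot: [0.723, 0.691, -0.0, 0.0]
contact_force: [0.2, -3.4, -0.5]
opening: 0.361
grip_force: 60.2
```

Contact at the nominal home position (−3.4 N). Release and rise.

Emit:
{"api": "move_arm", "payload": {
  "targets": [
    [[1,0.0005,0,0,0,0,0],[0.3,0,0,0,0,0,0],[0,0,0,0,0,0,0],[0,0,0,0,0,0,0],[0,0,0,0,0,0,0],[0,0,0,-0.03,0,0,0],[0,0,0,-0.04,0,0,0],[0,0,0,-0.04,0,0,0],[0,0,0,-0.03,0,0,0],[0,0,0,0,0,0,0]]
  ]
}}

```text
time: 46.85
position: [494.5, 114.6, 351.1]
tcp_rot: [0.723, 0.691, 0.003, 0.003]
contact_force: [0.5, 0.6, 0.3]
opening: 0.998
grip_force: 0.0
```

```bash
python3 - <<'E'
from h import *
view("e1");save("s5.png",env.snapshot("scene"));save("d5.png",env.snapshot("side"))
for c in("scene","side","wrist"):
    print(c,[(n,[(np.round(r["at"]).tolist(),round(r["score"],2)) for r in env.recognise(c,n)[:4]]) for n in("tub_green","tub_a")])
im=cv2.imread("pics/s5.png")[195:285,170:320];cv2.imwrite("pics/x3.png",np.hstack([cv2.resize(im,None,fx=3,fy=3),cv2.resize(load("e1")[1],(360,270))]))
go([632,-179.4,300],93.7)
E
```

```text
scene [('tub_green', []), ('tub_a', [([262.0, 193.0], 0.83), ([303.0, 171.0], 0.62)])]
side [('tub_green', [([265.0, 348.0], 0.86)]), ('tub_a', [([305.0, 303.0], 0.78), ([318.0, 211.0], 0.75), ([319.0, 253.0], 0.56)])]
wrist [('tub_green', [([273.0, 201.0], 0.48), ([434.0, 291.0], 0.18)]), ('tub_a', [([436.0, 292.0], 0.87), ([426.0, 410.0], 0.55)])]
t 47.3 tcp [493.1 114.4 347. ] yaw -2.6 j6 0.10 open 1.00 grip 0 F [ 0.  -0.6 -0.1]
 shift now-axes mm [-287.1  152.3   46.9]  after-turn axes [119.7 302.2  47. ]  turn [-0.   0.1 83.7]
```

View pics/x3.png

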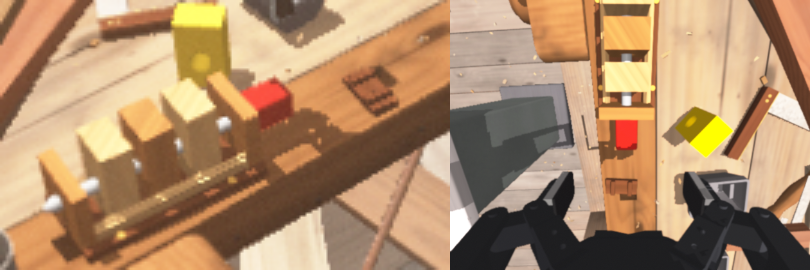

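The pin runs through both cheeks and all three blocks, with the red handle against the near cheek. Now the tubs: turn the tool and take an overview.

Emit:
{"api": "move_arm", "payload": {
  "targets": [
    [[0,0,0,0,0,0,10.4],[0,0,0,0,0,0,10.4],[0,0,0,0,0,0,10.4],[0,0,0,0,0,0,10.4],[0,0,0,0,0,0,10.4],[0,0,0,0,0,0,10.4],[0,0,0,0,0,0,10.4],[0,0,0,0,0,0,10.4],[0,0,0,0,0,0,4.2],[0,0,0,-0.04,0,0,0]]
  ]
}}

```text
time: 48.55
position: [491.8, 114.3, 384.4]
tcp_rot: [1.0, -0.0, -0.004, 0.0]
contact_force: [0.2, -0.3, -0.4]
opening: 1.004
grip_force: 0.0
```

Emit:
{"api": "move_arm", "payload": {
  "targets": [
    [[0,0.011,0.042,-0.03,0,0,0],[0,0.011,0.042,0,0,0,0],[0,0.011,0.042,0,0,0,0],[0,0.011,0.042,0,0,0,0],[0,0.011,0.042,0,0,0,0],[0,0.011,0.042,0,0,0,0],[0,0,0.048,0,0,0,0],[0,0,0,0,0,0,0],[0,0,0,0,0,0,0],[0,0,0,0,0,0,0]]
  ]
}}

```text
time: 49.8
position: [559.1, -184.5, 417.9]
tcp_rot: [1.0, 0.0, 0.0, -0.0]
contact_force: [0.9, -0.1, -0.4]
opening: 1.002
grip_force: 0.0
```

```bash
python3 - <<'E'
from h import *
view("g1")
for x,y,a in((645.7,-13,2.9),(632,-179.4,3.7),(598.3,-335.1,-20.8),(518.7,-466,15.9)):
    fit("tub",["g1"],(x,y),z0=1,rng=25,yaw=(a-15,a+15),rngz=1)
go([645.7,-13,320],-87)
E
```

```text
tub [645.2 -12.8   1.    3.4] px err [0.59]
tub [ 632.  -179.5    0.8    3.5] px err [0.38]
tub [ 597.6 -335.1    0.   -20.2] px err [0.84]
tub [ 518.7 -465.8    0.7   16.1] px err [0.43]
t 49.9 tcp [ 559.2 -184.4  418. ] yaw -89.9 j6 1.10 open 1.00 grip 0 F [ 0.8 -0.2  0.2]
 shift now-axes mm [  86.7 -171.3   98.1]  after-turn axes [  95.3 -166.6   98. ]  turn [-0.  -0.  -2.9]
```

Emit:
{"api": "move_arm", "payload": {
  "targets": [
    [[0,0,0,0,0,0,-3.4],[0,0.0365,0,0,0,0,0],[0,0.0365,0,0,0,0,0],[0,0,0,0.04,0,0,0],[0,0,0,0.04,0,0,0],[0,0,0,0.04,0,0,0],[0,0,0,0.03,0,0,0],[0,0,0,0,0,0,0],[0,0,0,0,0,0,0]]
  ]
}}

```text
time: 50.98
position: [632.9, -180.9, 269.7]
tcp_rot: [1.0, 0.03, 0.001, 0.001]
contact_force: [-0.2, 0.5, -0.0]
opening: 0.998
grip_force: 0.0
```

```bash
python3 -c "
from h import *
go([632,-179.5,197],-86.5)"
```

```text
t 51.0 tcp [ 632.9 -180.9  269.7] yaw -86.6 j6 1.10 open 1.00 grip 0 F [-0.2  0.5 -0. ]
 shift now-axes mm [-1.  -1.5 72.7]  after-turn axes [-0.8 -1.4 72.7]  turn [ 0.1 -0.2 -0.1]
```

Emit:
{"api": "move_arm", "payload": {
  "targets": [
    [[0,-0.001,-0.001,0.03,0,0,0],[0,0,0,0.03,0,0,0],[0,0,0,0.012,0,0,0],[0,0,0,0,0,0,0],[1,0,0,0,0,0,0],[1,0,0,0,0,0,0],[1,0,0,0,0,0,0],[1,0,0,0,0,0,0],[1,0,0,0,0,0,0]]
  ]
}}

```text
time: 52.1
position: [632.4, -180.9, 198.7]
tcp_rot: [1.0, 0.029, 0.003, 0.001]
contact_force: [1.1, 0.2, 6.4]
opening: 0.782
grip_force: 68.3
```

Emit:
{"api": "move_arm", "payload": {
  "targets": [
    [[1,0,0,-0.02,0,0,0],[1,0,0,-0.04,0,0,0],[1,0,0,-0.04,0,0,0],[1,0,0,-0.04,0,0,0],[1,0,0,0,0,0,0],[1,0,0,0,0,0,0]]
  ]
}}

```text
time: 52.85
position: [630.5, -180.1, 335.5]
tcp_rot: [1.0, 0.03, -0.0, -0.0]
contact_force: [-0.2, 0.0, -1.8]
opening: 0.781
grip_force: 67.6
```

```bash
python3 -c "
from h import *
go([518.7,-465.8,335],-73.9)"
```

```text
t 52.9 tcp [ 630.5 -180.1  335.5] yaw -86.6 j6 1.10 open 0.78 grip 68 F [-0.2  0.  -1.8]
 shift now-axes mm [-128.4  278.6    0.4]  after-turn axes [-186.6  243.5    0.5]  turn [ -0.    0.  -12.7]
```

Emit:
{"api": "move_arm", "payload": {
  "targets": [
    [[1,0,0,0,0,0,-6.4],[1,0,0,0,0,0,-6.3],[1,-0.0267,0.0348,0,0,0,0],[1,-0.0267,0.0348,0,0,0,0],[1,-0.0267,0.0348,0,0,0,0],[1,-0.0267,0.0348,0,0,0,0],[1,-0.0267,0.0348,0,0,0,0],[1,-0.0267,0.0348,0,0,0,0],[1,-0.0267,0.0348,0,0,0,0],[1,0,0,0,0,0,0]]
  ]
}}

```text
time: 54.1
position: [516.5, -468.8, 332.8]
tcp_rot: [0.99, 0.138, -0.001, -0.002]
contact_force: [1.0, 0.6, -0.6]
opening: 0.781
grip_force: 67.6
```

Emit:
{"api": "move_arm", "payload": {
  "targets": [
    [[1,0,0,0,0,0,0],[1,0,0,0,0,0,0]]
  ]
}}

```text
time: 54.35
position: [519.3, -464.8, 334.8]
tcp_rot: [0.99, 0.141, -0.0, -0.001]
contact_force: [0.2, 0.3, -1.1]
opening: 0.78
grip_force: 67.6
```

```bash
python3 - <<'E'
from h import *
view("g2");save("d6.png",env.snapshot("side"));c=cam("side");np.savez("d6.npz",K=c[0],d=c[1],P=c[2])
fit("tub",["d6"],(518.7,-465.8),z0=.7,rng=30,yaw=(0,30),rngz=.5)
print(env.recognise("side","tub_green"),proj(c,[518.7,-465.8,30]))
go([518.7,-465.8,231],-73.9)
E
```

```text
tub [ 5.192e+02 -4.658e+02  2.000e-01  1.700e+01] px err [0.4]
[{'at': [264.6, 347.8], 'score': 0.82}] [[264.71728671 352.1155829 ]]
t 54.5 tcp [ 519.5 -465.1  335.9] yaw -73.8 j6 0.43 open 0.78 grip 68 F [-0.4 -0.4 -0.8]
 shift now-axes mm [ -1.1   0.5 104.9]  after-turn axes [ -1.    0.5 104.9]  turn [-0.  -0.   0.1]
```

Emit:
{"api": "move_arm", "payload": {
  "targets": [
    [[1,-0.001,0.0005,0.03,0,0,0],[1,0,0,0.03,0,0,0],[1,0,0,0.02,0,0,0],[1,0,0,0.01,0,0,0],[1,0,0,0.01,0,0,0],[1,0,0,0,0,0,0],[1,0,0,0,0,0,0]]
  ]
}}

```text
time: 55.38
position: [518.5, -467.3, 237.0]
tcp_rot: [0.99, 0.14, 0.001, 0.001]
contact_force: [-0.1, -0.1, -0.7]
opening: 0.78
grip_force: 67.6
```

Emit:
{"api": "move_arm", "payload": {
  "targets": [
    [[1,0,0,0.003,0,0,0],[1,0,0,0.001,0,0,0],[1,0,0,0,0,0,0]]
  ]
}}

```text
time: 55.75
position: [518.2, -466.9, 232.0]
tcp_rot: [0.99, 0.14, 0.0, 0.0]
contact_force: [0.3, -0.4, -0.5]
opening: 0.785
grip_force: 67.6
```

Base at ~33 mm without resistance. Release and rise.

Emit:
{"api": "move_arm", "payload": {
  "targets": [
    [[1,0,0,0.001,0,0,0],[0.1,0,0,0,0,0,0],[0,0,0,0,0,0,0],[0,0,0,0,0,0,0],[0,0,0,-0.03,0,0,0],[0,0,0,-0.04,0,0,0],[0,0,0,-0.04,0,0,0],[0,0,0,-0.04,0,0,0],[0,0,0,0,0,0,0],[0,0,0,0,0,0,0]]
  ]
}}

```text
time: 57.0
position: [517.9, -466.8, 380.5]
tcp_rot: [0.99, 0.14, 0.0, -0.0]
contact_force: [-0.5, -0.4, -0.4]
opening: 1.005
grip_force: 0.0
```

```bash
python3 - <<'E'
from h import *
view("g3")
fit("tub",["g3"],(518.5,-466),z0=32,rng=15,yaw=(5,27),rngz=10)
go([597.8,-335.1,320],-110.3)
E
```

```text
tub [ 517.2 -468.2   31.5   16. ] px err [0.48]
t 57.0 tcp [ 517.7 -466.5  379.3] yaw -73.9 j6 0.43 open 1.01 grip 0 F [-0.6 -0.3 -0.8]
 shift now-axes mm [ 113.4 -104.    59.5]  after-turn axes [  29.5 -151.1   59.3]  turn [-0.1  0.1 36.4]
```

Nested (fit z = 31.5 mm, level). Next tub at (598,−335).

Emit:
{"api": "move_arm", "payload": {
  "targets": [
    [[0,0,0,0,0,0,9.1],[0,0,0,0,0,0,9.1],[0,0,0,0,0,0,9.1],[0,0,0,0,0,0,9.1],[0,0.0074,-0.0378,0,0,0,0],[0,0.0074,-0.0378,0,0,0,0],[0,0.0074,-0.0378,0,0,0,0],[0,0.0073,-0.0377,0,0,0,0],[0,0,0,0.03,0,0,0],[0,0,0,0.03,0,0,0]]
  ]
}}

```text
time: 58.3
position: [598.2, -334.3, 318.4]
tcp_rot: [0.984, -0.176, -0.001, -0.001]
contact_force: [0.3, 0.0, -0.4]
opening: 1.0
grip_force: 0.0
```

Emit:
{"api": "move_arm", "payload": {
  "targets": [
    [[0,0,0,0,0,0,0],[0,0,0,0,0,0,0],[0,0,0,0,0,0,0]]
  ]
}}

```text
time: 58.68
position: [598.6, -336.1, 322.8]
tcp_rot: [0.984, -0.177, 0.002, 0.001]
contact_force: [-0.1, 0.7, 0.9]
opening: 1.001
grip_force: 0.0
```

```bash
python3 - <<'E'
from h import *
view("g4")
fit("tub",["g4"],(597.8,-335.1),z0=1,rng=15,yaw=(-32,-8),rngz=1)
go([597.8,-335.1,197],-110.3)
E
```

```text
tub [ 598.  -334.8    2.   -20.4] px err [0.36]
t 58.7 tcp [ 598.6 -336.   322.9] yaw -110.3 j6 1.29 open 1.00 grip 0 F [ 0.  -0.   0.5]
 shift now-axes mm [ -1.6  -0.7 125.9]  after-turn axes [ -1.1  -0.6 125.9]  turn [ 0.  -0.2 -0. ]
```

Emit:
{"api": "move_arm", "payload": {
  "targets": [
    [[0,-0.0005,-0.001,0.03,0,0,0],[0,0,0,0.03,0,0,0],[0,0,0,0.03,0,0,0],[0,0,0,0.02,0,0,0],[0,0,0,0.015,0,0,0],[0,0,0,0,0,0,0]]
  ]
}}

```text
time: 59.48
position: [597.9, -334.2, 195.1]
tcp_rot: [0.984, -0.176, -0.0, -0.0]
contact_force: [0.1, -0.1, -0.3]
opening: 1.0
grip_force: 0.0
```

Emit:
{"api": "move_arm", "payload": {
  "targets": [
    [[0,0,0,0,0,0,0],[1,0,0,0,0,0,0],[1,0,0,0,0,0,0],[1,0,0,0,0,0,0],[1,0,0,0,0,0,0],[1,0,0,0,0,0,0]]
  ]
}}

```text
time: 60.22
position: [599.0, -335.0, 198.0]
tcp_rot: [0.984, -0.176, 0.002, 0.001]
contact_force: [-0.4, -0.5, 6.1]
opening: 0.784
grip_force: 68.1
```

Emit:
{"api": "move_arm", "payload": {
  "targets": [
    [[1,0,0,-0.02,0,0,0],[1,0,0,-0.04,0,0,0],[1,0,0,-0.04,0,0,0],[1,0,0,-0.04,0,0,0],[1,0,0,-0.03,0,0,0],[1,0,0,0,0,0,0],[1,0,0,0,0,0,0]]
  ]
}}

```text
time: 61.1
position: [597.5, -334.0, 364.6]
tcp_rot: [0.984, -0.176, -0.001, -0.001]
contact_force: [-0.6, -0.2, -1.4]
opening: 0.778
grip_force: 67.5
```

```bash
python3 -c "
from h import *
go([518,-467,365],-73.9)"
```

```text
t 61.1 tcp [ 597.5 -334.   364.6] yaw -110.3 j6 1.29 open 0.78 grip 68 F [-0.6 -0.2 -1.4]
 shift now-axes mm [-28.4 152.4  -0.5]  after-turn axes [-113.3  105.7   -0.4]  turn [ -0.1   0.1 -36.4]
```

Emit:
{"api": "move_arm", "payload": {
  "targets": [
    [[1,0,0,0,0,0,-9.1],[1,0,0,0,0,0,-9.1],[1,0,0,0,0,0,-9.1],[1,0,0,0,0,0,-9.1],[1,-0.028,0.0265,0,0,0,0],[1,-0.028,0.0265,0,0,0,0],[1,-0.028,0.0265,0,0,0,0],[1,-0.028,0.0265,0,0,0,0],[1,0,0,0,0,0,0],[1,0,0,0,0,0,0]]
  ]
}}

```text
time: 62.35
position: [519.6, -466.7, 363.6]
tcp_rot: [0.99, 0.14, -0.0, -0.002]
contact_force: [0.7, 0.5, -0.2]
opening: 0.781
grip_force: 67.5
```

Emit:
{"api": "move_arm", "payload": {
  "targets": [
    [[1,0,0,0,0,0,0],[1,0,0,0,0,0,0]]
  ]
}}

```text
time: 62.6
position: [520.5, -466.2, 365.8]
tcp_rot: [0.99, 0.141, 0.0, -0.0]
contact_force: [0.6, 0.6, 0.1]
opening: 0.785
grip_force: 67.5
```

```bash
python3 - <<'E'
from h import *
save("d7.png",env.snapshot("side"));c=cam("side");np.savez("d7.npz",K=c[0],d=c[1],P=c[2])
fit("tub",["d7"],(518.7,-465.8),z0=32,rng=30,yaw=(0,30),rngz=.5)
print(env.recognise("side","tub_green"))
go([519.2,-466.8,264],-73.9)
E
```

```text
tub [ 517.8 -467.7   31.5   16.3] px err [0.54]
[{'at': [267.8, 363.0], 'score': 0.58}]
t 62.7 tcp [ 520.4 -466.5  366.1] yaw -73.8 j6 0.43 open 0.78 grip 67 F [-0.9 -0.3  0.3]
 shift now-axes mm [-1.300e+00 -1.000e-01  1.021e+02]  after-turn axes [-1.200e+00 -1.000e-01  1.021e+02]  turn [ 0.  -0.   0.1]
```

Emit:
{"api": "move_arm", "payload": {
  "targets": [
    [[1,-0.0013,0.0003,0.03,0,0,0],[1,0,0,0.03,0,0,0],[1,0,0,0.02,0,0,0],[1,0,0,0.01,0,0,0],[1,0,0,0.008,0,0,0],[1,0,0,0,0,0,0],[1,0,0,0,0,0,0]]
  ]
}}

```text
time: 63.58
position: [519.0, -468.3, 269.2]
tcp_rot: [0.99, 0.14, 0.001, 0.001]
contact_force: [-0.1, -0.1, -1.5]
opening: 0.781
grip_force: 67.5
```

Emit:
{"api": "move_arm", "payload": {
  "targets": [
    [[1,0,0,0.003,0,0,0],[1,0,0,0.001,0,0,0],[1,0,0,0,0,0,0]]
  ]
}}

```text
time: 63.95
position: [518.7, -467.9, 263.9]
tcp_rot: [0.99, 0.14, 0.0, -0.0]
contact_force: [-0.1, -0.8, -2.0]
opening: 0.785
grip_force: 67.5
```

Emit:
{"api": "move_arm", "payload": {
  "targets": [
    [[1,0,0,0.001,0,0,0],[0.1,0,0,0,0,0,0],[0,0,0,0,0,0,0],[0,0,0,0,0,0,0],[0,0,0,-0.03,0,0,0],[0,0,0,-0.04,0,0,0],[0,0,0,-0.04,0,0,0],[0,0,0,-0.02,0,0,0],[0,0,0,0,0,0,0],[0,0,0,0,0,0,0]]
  ]
}}

```text
time: 65.2
position: [518.3, -467.5, 390.6]
tcp_rot: [0.99, 0.14, -0.001, -0.002]
contact_force: [-0.1, 0.8, -1.7]
opening: 1.002
grip_force: 0.0
```

```bash
python3 - <<'E'
from h import *
view("g5")
fit("tub",["g5"],(518,-467.5),z0=64,rng=15,yaw=(5,27),rngz=10)
go([645.4,-12.9,320],-86.8)
E
```

```text
tub [ 516.7 -469.6   63.8   16.1] px err [0.41]
t 65.2 tcp [ 518.2 -467.4  390.1] yaw -73.9 j6 0.43 open 1.00 grip 0 F [-0.   0.1 -0.9]
 shift now-axes mm [ 248.2 -401.3   71.4]  after-turn axes [ 152.3 -446.7   70.1]  turn [-0.2  0.1 12.9]
```

Emit:
{"api": "move_arm", "payload": {
  "targets": [
    [[0,0,0,0,0,0,6.5],[0,0,0,0,0,0,6.4],[0,0.0127,-0.0372,0,0,0,0],[0,0.0127,-0.0372,0,0,0,0],[0,0.0127,-0.0372,0,0,0,0],[0,0.0127,-0.0372,0,0,0,0],[0,0.0127,-0.0372,0,0,0,0],[0,0.0127,-0.0372,0,0,0,0],[0,0.0127,-0.0372,0,0,0,0],[0,0.0127,-0.0372,0,0,0,0]]
  ]
}}

```text
time: 66.5
position: [603.3, -163.7, 390.6]
tcp_rot: [1.0, 0.028, -0.001, -0.001]
contact_force: [0.4, -0.5, -0.0]
opening: 1.001
grip_force: 0.0
```

Emit:
{"api": "move_arm", "payload": {
  "targets": [
    [[0,0.0127,-0.0372,0,0,0,0],[0,0.0127,-0.0372,0,0,0,0],[0,0.0127,-0.0372,0,0,0,0],[0,0.0127,-0.0372,0,0,0,0],[0,0,0,0.035,0,0,0],[0,0,0,0.035,0,0,0],[0,0,0,0,0,0,0],[0,0,0,0,0,0,0],[0,0,0,0,0,0,0]]
  ]
}}

```text
time: 67.62
position: [646.8, -14.1, 325.1]
tcp_rot: [1.0, 0.028, 0.002, 0.0]
contact_force: [0.6, 0.5, 0.2]
opening: 0.998
grip_force: 0.0
```

```bash
python3 - <<'E'
from h import *
view("g6")
q,_=fit("tub",["g6"],(645.4,-12.9),z0=1,rng=20,yaw=(-8,15),rngz=1)
go([645.4,-12.9,197],-86.8)
E
```

```text
tub [644.9 -12.7   0.8   3.4] px err [0.41]
t 67.7 tcp [646.8 -14.1 325.2] yaw -86.8 j6 1.36 open 1.00 grip 0 F [-0.7 -0.3 -0.3]
 shift now-axes mm [ -1.9  -1.3 128.2]  after-turn axes [ -1.3  -1.2 128.2]  turn [ 0.  -0.2 -0. ]
```

Emit:
{"api": "move_arm", "payload": {
  "targets": [
    [[0,-0.001,-0.001,0.03,0,0,0],[0,0,0,0.03,0,0,0],[0,0,0,0.03,0,0,0],[0,0,0,0.02,0,0,0],[0,0,0,0.017,0,0,0],[0,0,0,0,0,0,0]]
  ]
}}

```text
time: 68.42
position: [644.7, -12.8, 195.0]
tcp_rot: [1.0, 0.028, -0.001, -0.0]
contact_force: [-0.3, -0.8, 0.7]
opening: 1.006
grip_force: 0.0
```

Emit:
{"api": "move_arm", "payload": {
  "targets": [
    [[0,0,0,0,0,0,0],[1,0,0,0,0,0,0],[1,0,0,0,0,0,0],[1,0,0,0,0,0,0],[1,0,0,0,0,0,0],[1,0,0,0,0,0,0]]
  ]
}}

```text
time: 69.18
position: [646.2, -13.0, 197.9]
tcp_rot: [1.0, 0.028, 0.002, 0.0]
contact_force: [0.8, -0.0, 4.7]
opening: 0.775
grip_force: 68.0
```

Emit:
{"api": "move_arm", "payload": {
  "targets": [
    [[1,0,0,-0.02,0,0,0],[1,0,0,-0.04,0,0,0],[1,0,0,-0.04,0,0,0],[1,0,0,-0.04,0,0,0],[1,0,0,-0.04,0,0,0],[1,0,0,-0.02,0,0,0],[1,0,0,0,0,0,0],[1,0,0,0,0,0,0]]
  ]
}}

```text
time: 70.18
position: [644.3, -12.7, 393.8]
tcp_rot: [1.0, 0.028, -0.002, -0.0]
contact_force: [-0.2, 0.0, -1.1]
opening: 0.775
grip_force: 67.3
```

```bash
python3 -c "
from h import *
go([518.5,-467.5,398],-73.9)"
```

```text
t 70.2 tcp [644.3 -12.7 393.8] yaw -86.8 j6 1.36 open 0.78 grip 67 F [-0.2  0.  -1.1]
 shift now-axes mm [-150.9  447.1   -4.1]  after-turn axes [-247.   402.    -4.2]  turn [ -0.1   0.2 -12.9]
```

Emit:
{"api": "move_arm", "payload": {
  "targets": [
    [[1,0,0,0,0,0,-6.5],[1,0,0,0,0,0,-6.4],[1,-0.0224,0.0365,0,0,0,0],[1,-0.0224,0.0365,0,0,0,0],[1,-0.0224,0.0365,0,0,0,0],[1,-0.0224,0.0365,0,0,0,0],[1,-0.0224,0.0365,0,0,0,0],[1,-0.0224,0.0365,0,0,0,0],[1,-0.0224,0.0365,0,0,0,0],[1,-0.0224,0.0365,0,0,0,0]]
  ]
}}

```text
time: 71.42
position: [552.7, -343.9, 392.9]
tcp_rot: [0.99, 0.14, -0.001, -0.002]
contact_force: [0.4, 0.5, -0.7]
opening: 0.783
grip_force: 67.3
```

Emit:
{"api": "move_arm", "payload": {
  "targets": [
    [[1,-0.0224,0.0365,0,0,0,0],[1,-0.0224,0.0365,0,0,0,0],[1,-0.0224,0.0365,0,0,0,0],[1,0,0,0,0,0,0],[1,0,0,0,0,0,0],[1,0,0,0,0,0,0],[1,0,0,0,0,0,0]]
  ]
}}

```text
time: 72.3
position: [520.0, -465.7, 395.9]
tcp_rot: [0.99, 0.141, 0.0, -0.0]
contact_force: [-0.3, 0.1, -0.4]
opening: 0.779
grip_force: 67.4
```

```bash
python3 - <<'E'
from h import *
save("d8.png",env.snapshot("side"));c=cam("side");np.savez("d8.npz",K=c[0],d=c[1],P=c[2])
fit("tub",["d8"],(518.,-467.8),z0=64,rng=40,yaw=(-5,40),rngz=.5)
fit("tub",["d7"],(518.,-467.8),z0=32,rng=40,yaw=(-5,40),rngz=.5)
print(env.recognise("side","tub_green"))
go([519,-467.8,294],-73.9)
E
```

```text
tub [ 517.2 -469.    63.5   16.2] px err [0.51]
tub [ 517.9 -467.8   31.6   16.2] px err [0.54]
[{'at': [267.7, 362.1], 'score': 0.65}]
t 72.4 tcp [ 519.9 -466.   396.2] yaw -73.9 j6 0.43 open 0.78 grip 67 F [-0.4  0.2 -0.3]
 shift now-axes mm [ -1.4   1.4 102.2]  after-turn axes [ -1.3   1.4 102.2]  turn [ 0.  -0.1  0. ]
```

Emit:
{"api": "move_arm", "payload": {
  "targets": [
    [[1,-0.0013,0.001,0.03,0,0,0],[1,0,0,0.03,0,0,0],[1,0,0,0.02,0,0,0],[1,0,0,0.01,0,0,0],[1,0,0,0.006,0,0,0],[1,0,0,0,0,0,0],[1,0,0,0,0,0,0]]
  ]
}}

```text
time: 73.28
position: [518.9, -468.5, 301.3]
tcp_rot: [0.99, 0.14, 0.001, 0.001]
contact_force: [0.3, -0.2, -1.3]
opening: 0.782
grip_force: 67.4
```

Emit:
{"api": "move_arm", "payload": {
  "targets": [
    [[1,0,0,0.003,0,0,0],[1,0,0,0.002,0,0,0],[1,0,0,0,0,0,0]]
  ]
}}

```text
time: 73.65
position: [518.4, -468.1, 294.7]
tcp_rot: [0.99, 0.14, 0.0, -0.0]
contact_force: [-0.2, 1.0, -0.0]
opening: 0.779
grip_force: 67.4
```

Emit:
{"api": "move_arm", "payload": {
  "targets": [
    [[1,0,0,0,0,0,0],[0.1,0,0,0,0,0,0],[0,0,0,0,0,0,0],[0,0,0,0,0,0,0],[0,0,0,-0.03,0,0,0],[0,0,0,-0.04,0,0,0],[0,0,0,-0.04,0,0,0],[0,0,0,-0.02,0,0,0],[0,0,0,0,0,0,0],[0,0,0,0,0,0,0]]
  ]
}}

```text
time: 74.9
position: [518.1, -467.8, 422.6]
tcp_rot: [0.99, 0.14, -0.001, -0.002]
contact_force: [0.3, -0.9, -0.8]
opening: 1.003
grip_force: 0.0
```

```bash
python3 - <<'E'
from h import *
view("g7");a=env.snapshot("side");save("d9.png",a);c=cam("side");np.savez("d9.npz",K=c[0],d=c[1],P=c[2]);b=env.snapshot("scene");save("s9.png",b)
fit("tub",["g7"],(518,-467.5),z0=96,rng=15,yaw=(5,27),rngz=10)
fit("tub",["d9"],(518,-467.5),z0=96,rng=15,yaw=(5,27),rngz=.5)
print(env.recognise("scene","nail_tin")[:1])
D=cv2.imread("pics/d9.png");S=cv2.imread("pics/s9.png")
cv2.imwrite("pics/x9.png",np.hstack([cv2.resize(D[110:410,180:360],(360,600)),cv2.resize(S[180:310,140:290],(440,381)) if 0 else cv2.copyMakeBorder(cv2.resize(S[180:310,140:290],(440,381)),0,219,0,0,0)]))
E
```

```text
tub [ 516.9 -469.7   96.3   16. ] px err [0.34]
tub [ 517.2 -470.    96.4   16.6] px err [0.66]
[{'at': [165.2, 288.9], 'score': 0.75}]
```

View pics/x9.png

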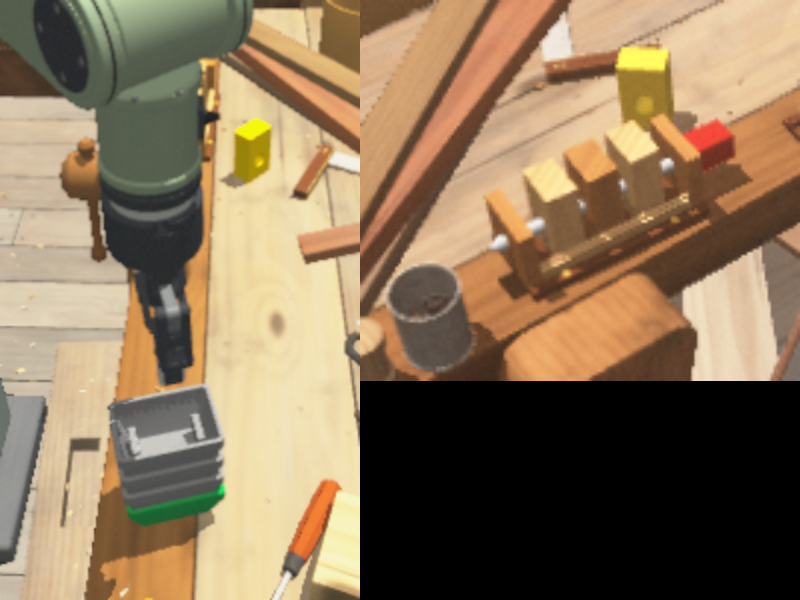

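One clean stack (top tub at 96 mm, about 4 mm off the green tub's centre), the pin is home and the tin is standing. The gripper is well clear, so I'm handing in.

```bash
python3 -c "
from bench import env
print(env.close_job())"
```

```text
the job is handed in; nothing more can be done
None
```

The job is handed in, though no verdict came back: the last pictures and fits show all three blocks pinned in the yoke with the handle home, the grey tubs nested level in the green tub (top tub at 96 mm, about 4 mm off centre), and the tin standing where it was.

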